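Fit the cradle board to the shaker and lay the bottle in it

TASK

Fit the loose cradle board that stands on the draining stand to the platform shaker: holding it at an angle, push its tongue fully home into the groove of the shaker's deck, then lower it, still in hand, until it lies flat inside the deck's frame. Then lay the small brown bottle on its side in the board's cradle, in line with the two rails and about centred along them, setting it down by hand rather than letting it fall. Leave the other bottles, the jars and the beaker standing where they are.

Things in the scene. Friction and masses are not known exactly. Their poses are not given: they have to be found in the camera images.
- board: Loose white plastic cradle board, 0.25 to 0.5 kg: plate 130 (its x) x 160 (its y) x 14 mm thick, origin at the centre of the plate's underside, z out of its top. Along its -x edge runs a full-width tongue, 16 mm long, 5 mm thick, flush with the underside. Two rails stand on top (see cradle). It starts on the draining stand, sloping 25 degrees up towards its +x, tongue edge down.
- tongue (a point): Middle of the tongue's tip edge, level with the board's underside (board frame: x -81, y 0, z 0 mm).
- cradle (a point): Where a lying bottle's axis runs, above the board's middle (board frame 0, 0, 67 mm). The cradle is two rails along the board's y, 120 mm long, 8 mm thick, 30 mm high, tops 44 mm above the underside; 48 mm over their outsides (pinch both here to grip the board), 32 mm between them. 41 mm of bare plate lie outside each rail.
- stand: Fixed sheet steel draining stand, left or right of the robot; origin on the bench below its middle. Its plate, 176 x 200 mm, slopes up 25 degrees towards its +x (34 mm above the bench at x -93, 108 mm at x +66) and has a ledge 10 mm high along its low edge, against which the tongue rests. Outline x -100 to +67, y -100 to +100 mm.
- shaker: Fixed platform shaker, on the side opposite the stand; origin on the bench below its deck. White housing x -105 to +130, y -103 to +103 mm, top at 56 mm; above it an aluminium deck, floor 78 mm above the bench. The deck's recess for the board runs from x -81 (groove) to +68 mm (far rim), y -83.5 to +83.5 mm: the board has 3 mm play in x and 3.5 mm at each side.
- groove (a point): Middle of the groove's back wall at deck floor level, axes as the shaker's (shaker frame -81, 0, 78 mm); the seated tongue tip lies here. The groove opens to +x under a lip 13 mm deep; the lip's underside rises from 6.5 mm above the deck floor at the back to 12 mm at the mouth, its top is 19 mm up. The tongue enters with the board sloping up towards +x by 10 to 22 degrees.
- far_rim (a point): Middle of the inner top edge of the far rim (shaker frame 68, 0, 92 mm). Far rim and side rims are 10 mm wide and 14 mm high above the deck floor: the seated board is flush with them.
- bottle: The small brown glass bottle, 130 mm tall, 0.18 to 0.34 kg, upright at first; origin at the centre of its foot, z along its axis to the cap. Body 56 mm in diameter up to 83 mm, then a shoulder, black cap 30 mm in diameter. In the cradle it rests on the rails' inner top edges, axis 23 mm above the rails' tops; the cap may point either way.
- bottle_mid (a point): Point on the bottle's axis 55 mm above its foot (about its centre of mass); it belongs at the cradle point.
- big_bottle: Bystander: large brown bottle, 72 mm in diameter, 185 mm tall, origin at the centre of its foot. It, the small bottle and the wide jar stand in a row running away from the robot, in any order, about 120 mm apart.
- wide_jar: Bystander: white jar with blue lid, 72 mm in diameter, 85 mm tall, origin at the centre of its foot.
- sample_a: Bystander: white sample jar with red lid, 50 mm in diameter, 55 mm tall, origin at the centre of its foot; near the far edge of the bench.
- sample_b: Bystander: a like sample jar (50 x 55 mm, origin at its foot), on the robot's side of the draining stand.
- sample_c: Bystander: a like sample jar (50 x 55 mm, origin at its foot), on the robot's side of the shaker.
- beaker: Bystander: steel beaker, 68 mm in diameter, 80 mm tall, origin at the centre of its foot; near the far edge of the bench.

How it is judged:
By the outcome, as a careful person would: the job done as asked, in the order asked, and still so for the second after the job is handed in, with the robot touching nothing.
It also fails if it takes over 62 s, if anything falls off the work surface, if the arm or the gripper's body presses on something with over 40 N, if the wrist force passes 120 N, or if a joint passes its speed limit or range.

ROBOT

A 6-joint arm with a two-finger parallel gripper is mounted at the origin on the work surface. World frame = base frame: x ahead of the robot, y to its left, z up, the work surface at z = 0. Lengths are in m, angles in rad, forces in N, time in s.
With the tool pointing down it reaches from about 0.35 to 0.975 m from the base axis. Payload 4.9 kg.
Tool frame: the origin (TCP) lies at the very end of the fingers, on their centre line; the grasp point (between the pads) lies 19 mm behind it; z points along the fingers, y is the line along which they close (so a half turn about z gives the same grasp; the last joint's range is limited). The gripper opens to 85 mm and grips with 20 to 120 N. Pads are 22 mm wide; open, the fingers measure 114 mm over their backs; the gripper's body (76 mm by 85 mm) begins 54 mm behind the grasp point. The pads swing forward as they close: fully open they stand 13 mm farther back than shut.
Start: joints at [1.063, 0.053, 1.613, -0, 1.476, -0.119], TCP at [0.237, 0.578, 0.231] pointing down, gripper open.
Joint ranges: [-3.01, 3.01], [-1.01, 2.22], [0.06, 2.58], [-1.02, 4.17], [0.09, 2.62], [-3.14, 3.14]. Speed limits (rad/s): [2.57, 2.57, 3.14, 3.14, 3.14, 3.14].

INTERFACE

Orientations are given as a unit quaternion [w, x, y, z].
In Python, from plant import state, optics, ticket, nets gives the robot as it stands. The module is installed in compiled form; this text tells all that it offers.
- The arm moves only by the shell command python3 -m inch 'ROWS' [OPENING]. ROWS is JSON, a list of rows, each an object of numbers: "dx", "dy", "dz": the shift along the tool's x, y, z as a fraction of full scale; "rx", "ry", "rz": the turn, a rotation vector about the tool's x, y, z as a fraction of full scale. In form: [{"dx": .., "dy": .., "dz": .., "rx": .., "ry": .., "rz": ..}, ...]. A call has 1 to 5 rows; each row is the pose to reach, as a shift and turn from the pose commanded when the call began, along the tool's axes at that moment; what a row does not reach only later rows make up. Full scale, the value 1, is 0.8 m for a shift and 1.5 rad for a turn. A row lasts 1/10 s, in which the tool goes at most 50 mm and 8.59 degrees, less where a joint would pass 70% of its speed; a pose out of reach is approached as far as the arm can. A call with a number of a shift or a turn outside -1 to 1 is refused whole. A call with a gripper value outside its range is refused whole. OPENING is the opening, from -1 (shut) to 1 (fully open), set as the call begins (- or left out, the last holds). The fingers move at their own pace and stop on an object; the grip force is fixed at half the most. Time passes only in rows, so rows that repeat a pose let the fingers close. It gives the time, the measured TCP pose, the force, the opening and the grip force at its end, in the units of the state.
- state(): the state, without advancing time (a new reading comes with each control period).
- optics.grab_frame(name): name is "scene" or "top" or "wrist"; returns the picture (480x640x3 uint8, red, green, blue); there is no depth.
- optics.camera_info(name): a dict with "fx", "fy", "cx", "cy" (pixels), "R" (3x3) and "t" (3): a world point X has camera coordinates R X + t. Camera axes: x right, y down, z forward; pixel columns grow to the right and rows downward; lengths in m; the calibration is good to about 2 mm. A picture is of the moment at which its call begins: read the wrist's pose just before it. camera_info takes no time and is no camera call; for the wrist camera it gives the pose at the moment of the call.
- ticket.job_done(): hands the job in; it is judged then, once.
Trained networks look in the newest picture that a camera, given by its name, has taken for a name from the list of things; names that differ only in an ending like _2 or _b are one class to them, and where a whole thing is asked for, a point or a joint stands for the part that bears it (a point fixed in the world has none). Each returns a list of dicts, best first, with "confidence" (0 to 1); they miss things now and then, are a little off and sometimes report something else, mostly with a low value. They report only what shows in the picture. A call takes as long as a camera call.
- nets.boxes_of(camera, name): "bbox" ([centre column, centre row, width, height] in pixels, round what is visible of it).
- nets.outline_of(camera, name): "pixels" (480x640 bool, what is visible of it) and "bbox" ([centre column, centre row, width, height] in pixels, round what is visible of it).
The state is a dict: "time": time; "joint_pos": joint angles; "joint_vel": joint speeds; "joint_efforts": joint torques, N m; "tool_pos": TCP position; "tool_rot": TCP orientation; "contact_force": force on the tool from outside, world axes, zero at the start; "ft_torque": the same for the moment, N m; "gripper_width": opening from 0.0 (shut) to 1.0 (fully open); "grasp_force": force on a finger pad.
Only numpy, scipy, OpenCV 4.12 (cv2) and the standard library are available. Lean on these libraries where they do the work, as an engineer would, in place of code of your own. Each camera call takes 0.05 s, during which the arm holds its last target. There are 200 camera calls.

## Working session

There is one attempt and no reset: what is moved stays moved. The work goes in short steps, Python scripts to look and compute and a shell command to move; the robot and the scene stay as the last step left them, time stands still between calls to the robot, and variables do not carry over. Pictures are saved under pics/ and viewed, at most 10 in all, crops included, and the job is handed in when it is done.

```bash
mkdir -p pics; ls
python3 - <<'E'
from plant import state, optics, nets
import cv2, numpy as np
s=state();print(s)
for c in ("scene","top"):
    im=optics.grab_frame(c);cv2.imwrite(f"pics/{c}0.png",im[:,:,::-1])
    ci=optics.camera_info(c);R=np.array(ci["R"]);print(c,ci["fx"],ci["cx"],ci["cy"],"C",-R.T@np.array(ci["t"]),R.round(3).tolist())
    for n in ("board","stand","shaker","bottle","big_bottle","wide_jar","sample_a","beaker"):
        print(c,n,[(np.round(b["bbox"],1).tolist(),round(b["confidence"],2)) for b in nets.boxes_of(c,n)[:4]])
E
```

```text
pics
{'time': 0.0, 'joint_pos': array([ 1.06299721e+00,  5.33715971e-02,  1.61430645e+00,  1.24196312e-06,
        1.47603672e+00, -1.18995496e-01]), 'joint_vel': array([ 0.00041236, -0.00059192,  0.00054593, -0.00047459, -0.00060443,
        0.00076725]), 'joint_efforts': array([-1.26541134e-03, -3.93674612e+01, -3.70178461e+01, -1.97927429e-04,
        7.06337829e-03,  1.52291909e-05]), 'tool_pos': array([0.23660992, 0.57779132, 0.23004647]), 'tool_rot': array([-3.27704822e-04,  1.93179599e-01,  9.81162839e-01, -1.00918772e-03]), 'contact_force': array([0.8540214 , 0.95241624, 0.54362611]), 'ft_torque': array([ 0.04467869,  0.03779347, -0.04608154]), 'grasp_force': 0.0, 'gripper_width': 1.0003199412175896}
scene 583.018440529 318.710511969613 232.9187592655298 C [ 1.07206005 -0.82669417  1.09868306] [[0.873, 0.488, 0.001], [0.353, -0.632, -0.69], [-0.336, 0.603, -0.724]]
scene board [([249.8, 325.3, 97.3, 67.0], 0.69)]
scene stand [([248.8, 351.0, 123.0, 103.0], 0.79)]
scene shaker [([342.5, 180.4, 114.3, 92.8], 0.58)]
scene bottle [([268.1, 219.1, 23.6, 50.2], 0.96)]
scene big_bot
[... 385 characters left out ...]
163233335904 C [ 0.37475716 -0.02555936  1.24007359] [[0.024, -0.999, -0.022], [-0.981, -0.019, -0.193], [0.192, 0.026, -0.981]]
top board [([456.6, 245.9, 97.1, 82.9], 0.64), ([295.8, 152.3, 23.3, 28.6], 0.45)]
top stand [([461.8, 241.8, 116.0, 105.5], 0.56), ([323.4, 256.5, 39.1, 43.8], 0.32)]
top shaker [([322.9, 258.2, 40.3, 41.6], 0.39)]
top bottle [([314.5, 311.8, 27.4, 34.2], 0.59)]
top big_bottle [([323.0, 258.0, 39.3, 40.8], 0.77)]
top wide_jar [([330.9, 201.7, 34.9, 39.6], 0.66)]
top sample_a [([211.4, 348.1, 29.7, 28.5], 0.97), ([426.5, 304.2, 29.4, 24.0], 0.68)]
top beaker [([363.5, 153.1, 30.3, 35.1], 0.67), ([427.8, 305.9, 25.9, 22.9], 0.65), ([455.8, 245.9, 97.8, 82.5], 0.49)]
```

View pics/scene0.png

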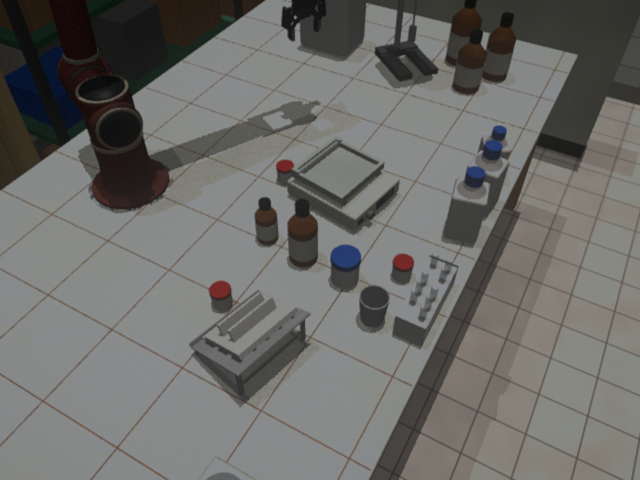

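View pics/top0.png

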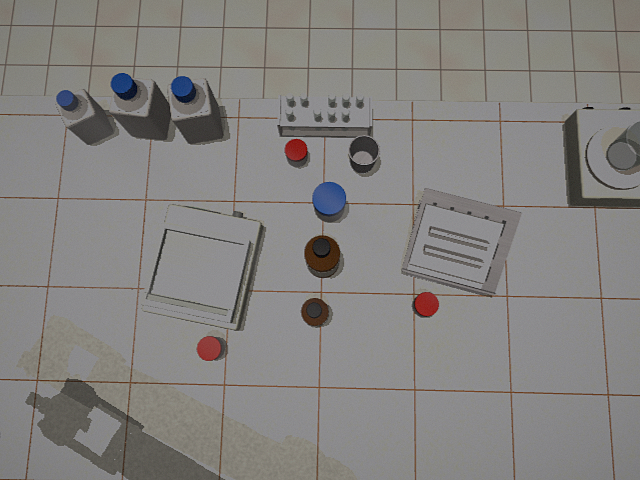

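Top view: shaker on the left, about (205,265), with its lip on the near side. The stand with the board is on the right, about (462,242), with its rails nearly horizontal in the image. The small bottle at (315,312) is nearest the robot in the row.

```bash
cat > h.py <<'E'
import numpy as np, cv2, json
from scipy.optimize import least_squares
from scipy.spatial.transform import Rotation as Ro
from plant import state, optics, nets
def cam(n):
    c=optics.camera_info(n);return {k:np.array(v,float) for k,v in c.items() if k in("fx","fy","cx","cy","R","t")}
def proj(c,P):
    q=np.atleast_2d(P)@c["R"].T+c["t"];return np.c_[c["fx"]*q[:,0]/q[:,2]+c["cx"],c["fy"]*q[:,1]/q[:,2]+c["cy"]]
def onz(c,uv,z):
    C=-c["R"].T@c["t"];d=np.array([(uv[0]-c["cx"])/c["fx"],(uv[1]-c["cy"])/c["fy"],1])@c["R"];return C+d*(z-C[2])/d[2]
def pose(x,y,z,yaw,tilt=0): # tilt: slope up towards +x
    T=np.eye(4);T[:3,:3]=(Ro.from_euler("z",yaw)*Ro.from_euler("y",-tilt)).as_matrix();T[:3,3]=x,y,z;return T
def app(T,P): return np.atleast_2d(P)@T[:3,:3].T+T[:3,3]
def tri(obs): # [(cam,uv)]
    f=lambda X:np.concatenate([proj(c,X)[0]-u for c,u in obs]);r=least_squares(f,[.6,0,.1]);return r.x,np.abs(r.fun).max()
def tool():
    s=state();q=s["tool_rot"];T=np.eye(4);T[:3,:3]=Ro.from_quat([q[1],q[2],q[3],q[0]]).as_matrix();T[:3,3]=s["tool_pos"];return T
def Rw(q):return Ro.from_quat([q[1],q[2],q[3],q[0]])
def goal(R,p,T=None): # units to go from T (default measured) to R,p
    T=tool() if T is None else T
    d=T[:3,:3].T@(np.array(p)-T[:3,3]);w=Ro.from_matrix(T[:3,:3].T@R).as_rotvec()
    print("d",(d/.8).round(4),"r",(w/1.5).round(4),"mm",(d*1e3).round(0),"deg",np.degrees(np.linalg.norm(w)).round(1))
E
python3 - <<'E'
from h import *
t=cam("top")
for n,uv,z in [("bottle",(314.5,311),.13),("big",(321,246),.185),("jar",(329,198),.085),("sb",(426,304),.055),("sc",(209,348),.055),("sa",(296,150),.055),
 ("sh_nl",(152,307),.092),("sh_nr",(236,325),.09),("sh_fr",(250,243),.09),("sh_fl",(170,230),.09),
 ("b_nl",(410,264),.05),("b_nr",(490,287),.05),("b_fl",(425,203),.105),("b_fr",(504,226),.105)]: print(n,onz(t,uv,z).round(3))
w=cam("wrist");T=tool();C=-w["R"].T@w["t"]
print("wrist cam in tool",(T[:3,:3].T@(C-T[:3,3])).round(4),(w["R"]@T[:3,:3]).round(3).tolist(),w["fx"],w["cx"],w["cy"])
print(T.round(3))
E
```

```text
bottle [0.449 0.009 0.13 ]
big [ 0.567 -0.002  0.185]
jar [ 0.687 -0.014  0.085]
sb [ 0.474 -0.218  0.055]
sc [0.374 0.224 0.055]
sa [0.802 0.06  0.055]
sh_nl [0.452 0.337 0.092]
sh_nr [0.421 0.166 0.09 ]
sh_fr [0.588 0.146 0.09 ]
sh_fl [0.612 0.313 0.09 ]
b_nl [ 0.557 -0.187  0.05 ]
b_nr [ 0.512 -0.351  0.05 ]
b_fl [ 0.675 -0.21   0.105]
b_fr [ 0.63  -0.368  0.105]
wrist cam in tool [ 7.620e-02  1.000e-04 -1.426e-01] [[-0.0, 1.0, 0.001], [-0.954, 0.0, -0.299], [-0.299, -0.001, 0.954]] 374.3383873524872 316.1854811936494 237.54921145125454
[[-0.925  0.379  0.     0.237]
 [ 0.379  0.925  0.     0.578]
 [ 0.     0.    -1.     0.231]
 [ 0.     0.     0.     1.   ]]
```

```bash
cat >> h.py <<'E'
def Rd(xyaw,tilt=0,roll=0): # tool x at heading xyaw (rad) when down; tilt about tool y, roll about tool x
    x=np.array([np.cos(xyaw),np.sin(xyaw),0]);z=np.array([0,0,-1.]);R=np.c_[x,np.cross(z,x),z]
    return R@Ro.from_euler("y",tilt).as_matrix()@Ro.from_euler("x",roll).as_matrix()
def chain(goals,T=None):
    T=tool() if T is None else T
    for R,p in goals:
        goal(R,p,T);T=np.eye(4);T[:3,:3]=R;T[:3,3]=p
E
python3 - <<'E'
from h import *
r=np.radians
chain([(Rd(r(119)),(.38,.41,.30)),(Rd(r(80)),(.52,.24,.30))])
E
```

```text
d [-0.2453 -0.1269 -0.0858] r [ 0.     -0.      0.4506] mm [-196. -102.  -69.] deg 38.7
d [-0.2707  0.05    0.    ] r [0.     0.     0.4538] mm [-217.   40.    0.] deg 39.0
```

```bash
python3 -m inch '[{"dx":-0.245,"dy":-0.127,"dz":-0.086,"rz":0.45},{"dx":-0.245,"dy":-0.127,"dz":-0.086,"rz":0.45},{"dx":-0.245,"dy":-0.127,"dz":-0.086,"rz":0.45},{"dx":-0.245,"dy":-0.127,"dz":-0.086,"rz":0.45},{"dx":-0.245,"dy":-0.127,"dz":-0.086,"rz":0.45}]'
python3 -m inch '[{"dx":-0.27,"dy":0.05,"dz":0,"rz":0.454},{"dx":-0.27,"dy":0.05,"dz":0,"rz":0.454},{"dx":-0.27,"dy":0.05,"dz":0,"rz":0.454},{"dx":-0.27,"dy":0.05,"dz":0,"rz":0.454},{"dx":-0.27,"dy":0.05,"dz":0,"rz":0.454}]'
python3 -m inch '[{"dx":0}]'
python3 - <<'E'
from h import *
s=state();print(s["joint_pos"].round(3),s["tool_pos"],s["time"])
c=cam("wrist");im=optics.grab_frame("wrist");cv2.imwrite("pics/w1.png",im[:,:,::-1])
json.dump({k:v.tolist() for k,v in c.items()},open("w1.json","w"));print(c["t"],tool().round(4))
E
```

```text
[ 1.063  0.053  1.613  0.     1.476 -0.119] [0.23692344 0.57835032 0.23133988] 0.9
[-0.62475062 -0.03917136  0.38010327] [[-0.9254  0.3791  0.      0.2369]
 [ 0.3791  0.9254  0.      0.5783]
 [ 0.      0.     -1.      0.2313]
 [ 0.      0.      0.      1.    ]]validation failed for argument at $[0]...
validation failed for argument at $[0]...
validation failed for argument at $[0]...
```

View pics/w1.png

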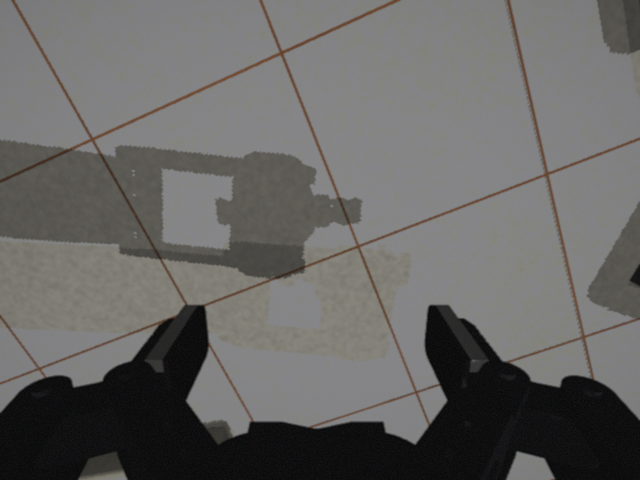

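The picture shows only bench and shadow: the fingers' tips lie near row 305 and the rows were refused (every key is needed). I'll resend them complete.

```bash
python3 -m inch '[{"dx":-0.245,"dy":-0.127,"dz":-0.086,"rx":0,"ry":0,"rz":0.45},{"dx":-0.245,"dy":-0.127,"dz":-0.086,"rx":0,"ry":0,"rz":0.45},{"dx":-0.245,"dy":-0.127,"dz":-0.086,"rx":0,"ry":0,"rz":0.45},{"dx":-0.245,"dy":-0.127,"dz":-0.086,"rx":0,"ry":0,"rz":0.45},{"dx":-0.245,"dy":-0.127,"dz":-0.086,"rx":0,"ry":0,"rz":0.45}]'
python3 -m inch '[{"dx":-0.31,"dy":0.05,"dz":0,"rx":0,"ry":0,"rz":0.454},{"dx":-0.31,"dy":0.05,"dz":0,"rx":0,"ry":0,"rz":0.454},{"dx":-0.31,"dy":0.05,"dz":0,"rx":0,"ry":0,"rz":0.454},{"dx":-0.31,"dy":0.05,"dz":0,"rx":0,"ry":0,"rz":0.454},{"dx":-0.31,"dy":0.05,"dz":0,"rx":0,"ry":0,"rz":0.454}]'
python3 -m inch '[{"dx":0,"dy":0,"dz":0,"rx":0,"ry":0,"rz":0},{"dx":0,"dy":0,"dz":0,"rx":0,"ry":0,"rz":0}]'
python3 - <<'E'
from h import *
s=state();print(s["joint_pos"].round(3),s["tool_pos"],s["time"])
c=cam("wrist");im=optics.grab_frame("wrist");cv2.imwrite("pics/w2.png",im[:,:,::-1])
json.dump({k:v.tolist() for k,v in c.items()},open("w2.json","w"));print(tool().round(4))
E
```

```text
time: 1.45
tool_pos: [0.3817, 0.408, 0.3018]
tool_rot: [0.001, 0.51, 0.86, 0.001]
contact_force: [-0.0, 0.2, 0.1]
gripper_width: 1.0
grasp_force: 0.0
time: 1.95
tool_pos: [0.5354, 0.2118, 0.3004]
tool_rot: [0.0, 0.767, 0.641, 0.0]
contact_force: [0.7, 0.3, 1.2]
gripper_width: 1.002
grasp_force: 0.0
time: 2.15
tool_pos: [0.5348, 0.2128, 0.2999]
tool_rot: [-0.0, 0.766, 0.642, -0.0]
contact_force: [0.1, 0.5, -0.3]
gripper_width: 1.004
grasp_force: 0.0
[ 2.490e-01 -9.600e-02  1.646e+00  1.000e-03  1.592e+00  4.250e-01] [0.53477344 0.21276483 0.29988885] 2.15
[[ 1.730e-01  9.849e-01 -5.000e-04  5.342e-01]
 [ 9.849e-01 -1.730e-01  4.000e-04  2.137e-01]
 [ 3.000e-04 -6.000e-04 -1.000e+00  3.000e-01]
 [ 0.000e+00  0.000e+00  0.000e+00  1.000e+00]]
```

View pics/w2.png

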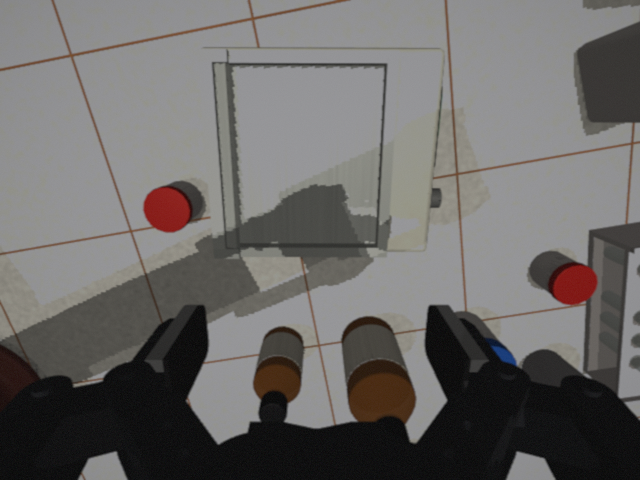

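The shaker shows at cols 205–443, rows 48–255: lip on the left (cols 214–237), far rim at col about 383, housing end on the right. The two bottles are at (278,360) and (378,370). I'll zoom in to pick edges.

Run:
```python
import cv2,numpy as np
im=cv2.imread("pics/w2.png")[38:263,195:450]
g=cv2.resize(im,None,fx=2.6,fy=2.6,interpolation=cv2.INTER_CUBIC)
g=cv2.convertScaleAbs(g,alpha=1.3)
for i in range(0,255,25): cv2.putText(g,str(195+i),(int(i*2.6),10),0,.35,(0,0,255)); cv2.line(g,(int(i*2.6),12),(int(i*2.6),18),(0,0,255))
for i in range(0,225,25): cv2.putText(g,str(38+i),(0,int(i*2.6)+4),0,.35,(0,0,255)); 
cv2.imwrite("pics/w2z.png",g)
```

```text
(no output)
```

View pics/w2z.png

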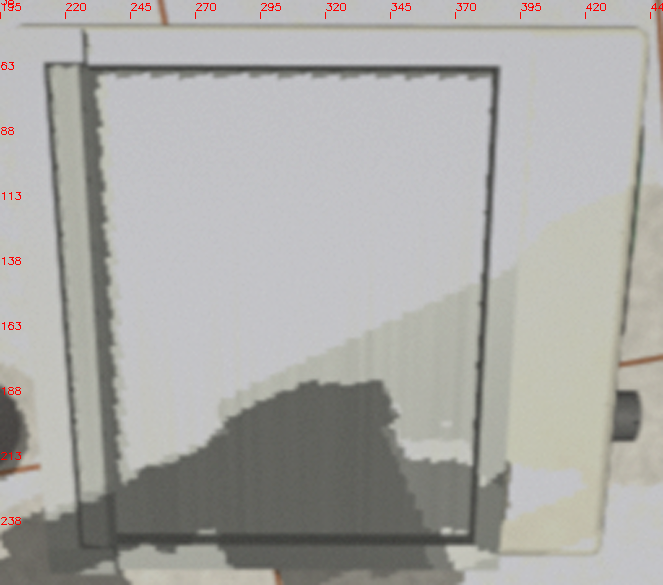

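The zoom shows the recess bounded by dark lines, with corners near (386,64), (377,246), (226,247) and (213,63). The lip's mouth edge runs (226,63)–(235,248).

Run:
```python
from h import *
c={k:np.array(v) for k,v in json.load(open("w2.json")).items()}
t=cam("top");s=cam("scene")
M=np.array([[68,83.5,92],[68,-83.5,92],[-68,83.5,97],[-68,-83.5,97],[-81,83.5,97],[-81,-83.5,97],[130,103,56],[130,-103,56]])/1e3
U=np.array([[386.3,64],[377.3,246.5],[226.2,63.4],[235,247.6],[212.7,62.6],[225.8,248.4],[443,48],[426.5,250.5]])
for idx in (range(4),range(6),range(8)):
    idx=list(idx)
    for zfree in (0,1):
        f=lambda p:(proj(c,app(pose(p[0],p[1],p[3] if zfree else 0,p[2]),M[idx]))-U[idx]).ravel()
        r=least_squares(f,[.52,.24,-.17,0]);print(r.x.round(4),r.fun.reshape(-1,2).round(1).tolist())
T=pose(r.x[0],r.x[1],0,r.x[2])
print(proj(t,app(T,M)).round(0).tolist())
```

```text
[ 0.5331  0.2531 -0.1813  0.    ] [[-0.2, -0.5], [-1.6, 1.5], [-0.3, -1.7], [2.3, 1.2]]
[ 0.5331  0.2531 -0.1813 -0.0013] [[-0.6, -0.2], [-1.9, 1.1], [-0.0, -1.4], [2.5, 0.8]]
[ 0.5337  0.2529 -0.1809  0.    ] [[0.4, -0.4], [-1.0, 1.6], [0.4, -1.5], [3.0, 1.4], [-1.5, -0.8], [-1.1, 0.5]]
[ 0.5335  0.2528 -0.1807 -0.0024] [[-0.4, 0.1], [-1.6, 0.8], [0.7, -1.0], [3.2, 0.7], [-1.1, -0.2], [-0.8, -0.2]]
[ 0.5332  0.2531 -0.1768  0.    ] [[-0.6, -0.8], [-1.1, 1.2], [-0.7, -1.2], [2.8, 1.6], [-2.6, -0.5], [-1.3, 0.7], [3.7, -2.1], [0.3, 3.4]]
[ 0.5331  0.253  -0.1766 -0.0046] [[-1.6, 0.0], [-1.9, -0.2], [0.5, -0.3], [3.6, 0.1], [-1.2, 0.5], [-0.3, -0.7], [1.9, -1.1], [-0.9, 2.0]]
[[165.0, 228.0], [243.0, 244.0], [147.0, 293.0], [228.0, 309.0], [146.0, 299.0], [226.0, 315.0], [168.0, 202.0], [261.0, 220.0]]
```

```bash
python3 -m inch '[{"dx":0,"dy":-0.1,"dz":0.05,"rx":0,"ry":0,"rz":0},{"dx":0,"dy":-0.1,"dz":0.05,"rx":0,"ry":0,"rz":0},{"dx":0,"dy":-0.1,"dz":0.05,"rx":0,"ry":0,"rz":0},{"dx":0,"dy":-0.1,"dz":0.05,"rx":0,"ry":0,"rz":0},{"dx":0,"dy":-0.1,"dz":0.05,"rx":0,"ry":0,"rz":0}]'
cat > fitsh.py <<'E'
from h import *
def lines(cn,img,T,segs,h=5):
    g=cv2.cvtColor(cv2.imread(img),cv2.COLOR_BGR2GRAY).astype(np.float32);o=[]
    for i,(a,b) in enumerate(segs):
        for s in np.linspace(.06,.94,40):
            P=np.array(a)+s*(np.array(b)-a);u=proj(cn,app(T,P))[0];v=proj(cn,app(T,P+1e-3*(np.array(b)-a)))[0]-u
            n=np.array([-v[1],v[0]])/np.linalg.norm(v);k=np.arange(-h,h+.1,.5);q=u+k[:,None]*n
            if (q<2).any() or (q[:,0]>637).any() or (q[:,1]>477).any(): continue
            pr=cv2.remap(g,q[:,:1].astype(np.float32),q[:,1:].astype(np.float32),1)[:,0]
            j=pr.argmin()
            if pr[j]<np.median(pr)-18: o.append((i,s,*(u+k[j]*n),*n))
    return o
E
python3 - <<'E'
from fitsh import *
c=cam("wrist");im=optics.grab_frame("wrist");cv2.imwrite("pics/w3.png",im[:,:,::-1])
json.dump({k:v.tolist() for k,v in c.items()},open("w3.json","w"))
cs={k:{a:np.array(v) for a,v in json.load(open(k+".json")).items()} for k in("w2","w3")}
segs=np.array([[[68,-83.5,92],[68,83.5,92]],[[-81,-83.5,97],[-81,83.5,97]],[[-60,83.5,92],[68,83.5,92]],[[-60,-83.5,92],[68,-83.5,92]]])/1e3
def run(names,zf,p=np.array([.5333,.253,-.179,0.])):
    for it in range(4):
        T=pose(p[0],p[1],p[3],p[2]);O=[(k,)+o for k in names for o in lines(cs[k],f"pics/{k}.png",T,segs)]
        def f(p):
            T=pose(p[0],p[1],p[3] if zf else 0,p[2])
            return [ (proj(cs[k],app(T,segs[i][0]+s*(segs[i][1]-segs[i][0])))[0]-[u,v])@[a,b] for k,i,s,u,v,a,b in O]
        r=least_squares(f,p,loss="soft_l1");p=r.x
    F=np.array(f(p));I=[(o[0],o[1]) for o in O]
    print(names,zf,p.round(4),{i:(round(float(np.median(F[[j for j in range(len(I)) if I[j]==i]])),2),I.count(i)) for i in sorted(set(I))})
for n in (["w2"],["w3"],["w2","w3"]):
    for z in (0,1): run(n,z)
from plant import state
r=np.radians
chain([(Rd(r(80)),(.53,.03,.30)),(Rd(r(77)),(.58,-.18,.3)),(Rd(r(75)),(.585,-.32,.30))])
E
```

```text
time: 2.7
tool_pos: [0.4563, 0.2284, 0.2617]
tool_rot: [0.001, 0.765, 0.644, 0.001]
contact_force: [-0.5, -0.1, 0.3]
gripper_width: 1.002
grasp_force: 0.0
['w2'] 0 [ 0.5339  0.2529 -0.1773  0.    ] {('w2', 0): (1.11, 40), ('w2', 1): (-1.17, 38), ('w2', 2): (-0.9, 40), ('w2', 3): (2.59, 37)}
['w2'] 1 [ 0.5337  0.2531 -0.1774 -0.0058] {('w2', 0): (-0.08, 40), ('w2', 1): (0.06, 38), ('w2', 2): (-0.0, 40), ('w2', 3): (0.6, 12)}
['w3'] 0 [ 0.534   0.2532 -0.1967  0.    ] {('w3', 0): (2.92, 11), ('w3', 1): (-0.56, 25), ('w3', 2): (-1.51, 40), ('w3', 3): (2.89, 38)}
['w3'] 1 [ 0.5344  0.253  -0.1771 -0.0075] {('w3', 0): (0.49, 15), ('w3', 1): (-0.19, 8), ('w3', 2): (-0.03, 40), ('w3', 3): (-0.41, 31)}
['w2', 'w3'] 0 [ 0.5329  0.2528 -0.1785  0.    ] {('w2', 0): (0.14, 40), ('w2', 1): (-2.22, 38), ('w2', 2): (-0.61, 40), ('w2', 3): (2.9, 32), ('w3', 0): (2.98, 40), ('w3', 1): (-2.43, 9), ('w3', 2): (-0.99, 40), ('w3', 3): (3.34, 35)}
['w2', 'w3'] 1 [ 0.5337  0.2532 -0.1786 -0.0068] {('w2', 0): (-0.09, 40), ('w2', 1): (0.51, 38), ('w2', 2): (-0.0, 40), ('w2', 3): (0.4, 19), ('w3', 0): (0.4, 20), ('w3', 1): (-1.29, 8), ('w3', 2): (-0.02, 40), ('w3', 3): (0.39, 32)}
d [-0.2282  0.1331 -0.0476] r [ 0.0018 -0.0009  0.0009] mm [-183.  106.  -38.] deg 0.2
d [-0.2477  0.1071  0.    ] r [0.     0.     0.0349] mm [-198.   86.    0.] deg 3.0
d [-0.1691  0.0455  0.    ] r [0.     0.     0.0233] mm [-135.   36.    0.] deg 2.0
```

```bash
python3 -m inch '[{"dx":-0.228,"dy":0.133,"dz":-0.048,"rx":0,"ry":0,"rz":0},{"dx":-0.228,"dy":0.133,"dz":-0.048,"rx":0,"ry":0,"rz":0},{"dx":-0.228,"dy":0.133,"dz":-0.048,"rx":0,"ry":0,"rz":0},{"dx":-0.228,"dy":0.133,"dz":-0.048,"rx":0,"ry":0,"rz":0},{"dx":-0.228,"dy":0.133,"dz":-0.048,"rx":0,"ry":0,"rz":0}]'
python3 -m inch '[{"dx":-0.248,"dy":0.107,"dz":0,"rx":0,"ry":0,"rz":0.035},{"dx":-0.248,"dy":0.107,"dz":0,"rx":0,"ry":0,"rz":0.035},{"dx":-0.248,"dy":0.107,"dz":0,"rx":0,"ry":0,"rz":0.035},{"dx":-0.248,"dy":0.107,"dz":0,"rx":0,"ry":0,"rz":0.035},{"dx":-0.248,"dy":0.107,"dz":0,"rx":0,"ry":0,"rz":0.035}]'
python3 -m inch '[{"dx":-0.169,"dy":0.045,"dz":0,"rx":0,"ry":0,"rz":0.023},{"dx":-0.169,"dy":0.045,"dz":0,"rx":0,"ry":0,"rz":0.023},{"dx":-0.169,"dy":0.045,"dz":0,"rx":0,"ry":0,"rz":0.023},{"dx":-0.169,"dy":0.045,"dz":0,"rx":0,"ry":0,"rz":0.023},{"dx":-0.169,"dy":0.045,"dz":0,"rx":0,"ry":0,"rz":0.023}]'
python3 - <<'E'
from h import *
c=cam("wrist");im=optics.grab_frame("wrist");cv2.imwrite("pics/w4.png",im[:,:,::-1])
json.dump({k:v.tolist() for k,v in c.items()},open("w4.json","w"))
print([(np.round(b["bbox"],1).tolist(),round(b["confidence"],2)) for n in("board","stand") for b in nets.boxes_of("wrist",n)[:2]],state()["joint_pos"].round(2))
E
python3 -m inch '[{"dx":0.06,"dy":-0.08,"dz":0.06,"rx":0,"ry":0,"rz":0},{"dx":0.06,"dy":-0.08,"dz":0.06,"rx":0,"ry":0,"rz":0},{"dx":0.06,"dy":-0.08,"dz":0.06,"rx":0,"ry":0,"rz":0},{"dx":0.06,"dy":-0.08,"dz":0.06,"rx":0,"ry":0,"rz":0}]'
python3 - <<'E'
from h import *
c=cam("wrist");im=optics.grab_frame("wrist");cv2.imwrite("pics/w5.png",im[:,:,::-1])
json.dump({k:v.tolist() for k,v in c.items()},open("w5.json","w"))
a=cv2.imread("pics/w4.png");b=im[:,:,::-1]
o=np.vstack([np.hstack([cv2.resize(x[:300,120:520],None,fx=1,fy=1) for x in (a,b)])]);o=cv2.resize(o,None,fx=1,fy=1)
cv2.imwrite("pics/w45.png",o)
E
```

```text
time: 3.25
tool_pos: [0.5314, 0.0252, 0.3011]
tool_rot: [0.002, 0.767, 0.641, 0.001]
contact_force: [0.7, -0.3, 0.0]
gripper_width: 1.002
grasp_force: 0.0
time: 3.75
tool_pos: [0.5798, -0.185, 0.2987]
tool_rot: [0.001, 0.784, 0.621, -0.0]
contact_force: [-0.1, 0.7, -0.2]
gripper_width: 1.001
grasp_force: 0.0
time: 4.25
tool_pos: [0.584, -0.3209, 0.2985]
tool_rot: [-0.0, 0.793, 0.609, 0.0]
contact_force: [0.8, -0.2, 0.4]
gripper_width: 1.0
grasp_force: 0.0
[([318.5, 147.4, 143.7, 188.8], 0.66), ([333.5, 157.0, 189.7, 229.3], 0.86)] [-0.61  0.12  1.43  0.    1.59 -0.35]
time: 4.8
tool_pos: [0.5336, -0.2558, 0.2498]
tool_rot: [-0.0, 0.792, 0.61, -0.0]
contact_force: [1.1, 0.0, 0.4]
gripper_width: 1.001
grasp_force: 0.0
```

View pics/w45.png

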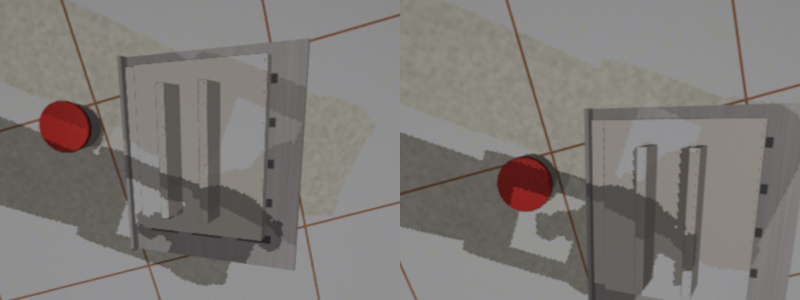

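The board lies on the stand. In w4 its far edge runs (390,55)–(385,240), and its rails are near cols 275–285 and 318–330 (full-picture columns). In w5 the far edge starts at (488,120). I'll fit roughly, then overlay a wireframe on a zoom.

```bash
cat > fitb.py <<'E'
from h import *
cs={k:{a:np.array(v) for a,v in json.load(open(k+".json")).items()} for k in("w4","w5")}
def box(x0,x1,y0,y1,z0,z1):
    v=np.array([[x,y,z] for x in(x0,x1) for y in(y0,y1) for z in(z0,z1)])/1e3
    return [(v[i],v[j]) for i in range(8) for j in range(i+1,8) if (abs(v[i]-v[j])>1e-9).sum()==1]
W=box(-65,65,-80,80,0,14)+box(-24,-16,-60,60,14,44)+box(16,24,-60,60,14,44)+box(-81,-65,-80,80,0,5)
t25=np.radians(25)
M=np.array([[65,80,14],[65,-80,14],[-65,80,14],[-65,-80,14]])/1e3
def fit(obs,zf=True,p=[.59,-.28,.07,-.26]):
    f=lambda p:np.concatenate([proj(cs[k],app(pose(p[0],p[1],p[2],p[3],t25),np.array(m)/1e3))[0]-u for k,m,u in obs])
    r=least_squares(f,p);return r.x,r.fun.reshape(-1,2)
E
python3 - <<'E'
from fitb import *
p,res=fit([("w4",[65,80,14],(388,54)),("w4",[65,-80,14],(385,241)),("w5",[65,80,14],(488,120)),("w4",[-81,80,5],(247,66)),("w5",[-81,80,5],(309,120))])
print(p.round(4),res.round(1).tolist());T=pose(*p,t25)
tiles=[]
for k,(c0,r0,w,h) in (("w4",(235,45,160,200)),("w5",(305,100,200,200))):
    im=cv2.imread(f"pics/{k}.png");S=2.2 if k=="w4" else 2.2
    g=cv2.convertScaleAbs(cv2.resize(im[r0:r0+h,c0:c0+w],None,fx=S,fy=S,interpolation=cv2.INTER_CUBIC),alpha=1.5)
    for a,b in W:
        u,v=[tuple(((proj(cs[k],app(T,q))[0]-[c0-.5,r0-.5])*S*8).astype(int)) for q in(a,b)];cv2.line(g,u,v,(0,255,0),1,16,3)
    tiles.append(g[:440])
cv2.imwrite("pics/ov1.png",np.hstack(tiles));print([x.shape for x in tiles])
E
```

```text
[ 0.6033 -0.2774  0.0676 -0.2413] [[0.8, -0.8], [-2.6, 0.4], [0.1, -2.0], [-1.4, 2.2], [2.8, 0.9]]
[(440, 352, 3), (440, 440, 3)]
```

View pics/ov1.png

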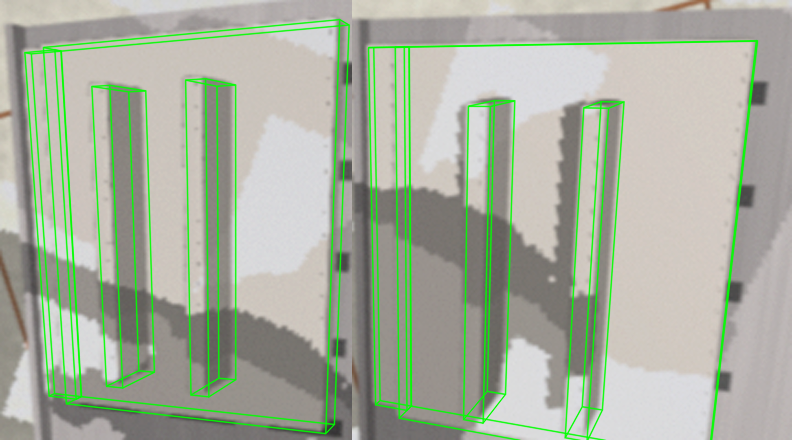

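The wireframe fits to about 1 px in both views (rails, plate edges, tongue), so the board pose is good. Now the approach.

```bash
cat >> h.py <<'E'
G=np.array([[0,1,0],[1,0,0],[0,0,-1.]])
B0=pose(.6035,-.2769,.068,-.241,np.radians(25))
SH=pose(.5337,.2531,0,-.178)
E
python3 - <<'E'
from h import *
R=B0[:3,:3]@G
a=app(B0,[0,0,.090])[0];b=app(B0,[0,0,.018])[0];print(a,b)
chain([(R,a),(R,b)])
E
```

```text
[ 0.56656359 -0.26782189  0.1495677 ] [ 0.59611272 -0.27508438  0.08431354]
d [-0.0027  0.0415  0.1279] r [-0.2894  0.0032 -0.0119] mm [ -2.  33. 102.] deg 24.9
d [ 0.   -0.    0.09] r [0. 0. 0.] mm [ 0. -0. 72.] deg 0.0
```

```bash
python3 -m inch '[{"dx":-0.003,"dy":0.02,"dz":0.03,"rx":-0.1,"ry":0.003,"rz":-0.012},{"dx":-0.003,"dy":0.0415,"dz":0.06,"rx":-0.2,"ry":0.003,"rz":-0.012},{"dx":-0.003,"dy":0.0415,"dz":0.09,"rx":-0.289,"ry":0.003,"rz":-0.012},{"dx":-0.003,"dy":0.0415,"dz":0.128,"rx":-0.289,"ry":0.003,"rz":-0.012},{"dx":-0.003,"dy":0.0415,"dz":0.128,"rx":-0.289,"ry":0.003,"rz":-0.012}]'
python3 - <<'E'
from h import *
R=B0[:3,:3]@G
goal(R,app(B0,[0,0,.018])[0]);print(state()["joint_pos"].round(2))
c=cam("wrist");im=optics.grab_frame("wrist")[:,:,::-1].copy()
for x in(-24,-16,16,24):
    u,v=proj(c,app(B0,np.array([[x,-60,44],[x,60,44]])/1e3)).round().astype(int);cv2.line(im,tuple(map(int,u)),tuple(map(int,v)),(0,255,0),1)
cv2.imwrite("pics/w6.png",im)
E
```

```text
time: 5.35
tool_pos: [0.5637, -0.2677, 0.1444]
tool_rot: [0.166, 0.77, 0.602, 0.132]
contact_force: [0.4, 0.1, -0.5]
gripper_width: 1.0
grasp_force: 0.0
d [0.0006 0.0066 0.0856] r [-0.0059 -0.0012 -0.0019] mm [ 1.  5. 68.] deg 0.5
[-0.64 -0.12  1.98  0.21  0.9  -0.49]
```

View pics/w6.png

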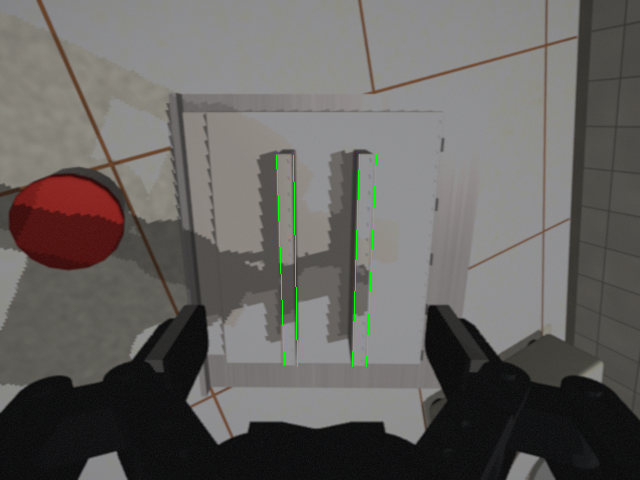

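The overlaid rail tops coincide with the rails (cols 277–297 and 352–375), and the gripper is centred. Descend and grip.

```bash
python3 -m inch '[{"dx":0,"dy":0.003,"dz":0.04,"rx":-0.004,"ry":0,"rz":0},{"dx":0,"dy":0.003,"dz":0.075,"rx":-0.004,"ry":0,"rz":0},{"dx":0,"dy":0.003,"dz":0.086,"rx":-0.004,"ry":0,"rz":0},{"dx":0,"dy":0.003,"dz":0.086,"rx":-0.004,"ry":0,"rz":0},{"dx":0,"dy":0.003,"dz":0.086,"rx":-0.004,"ry":0,"rz":0}]'
python3 - <<'E'
from h import *
R=B0[:3,:3]@G
goal(R,app(B0,[0,0,.018])[0]);print(state()["contact_force"])
E
```

```text
time: 5.9
tool_pos: [0.5973, -0.2772, 0.0895]
tool_rot: [0.173, 0.768, 0.601, 0.135]
contact_force: [0.1, -0.7, 0.5]
gripper_width: 1.002
grasp_force: 0.0
d [ 0.0022 -0.0046  0.005 ] r [ 0.0044  0.0009 -0.0007] mm [ 2. -4.  4.] deg 0.4
[ 0.08380367 -0.67071824  0.52359766]
```

```bash
python3 -m inch '[{"dx":0.001,"dy":-0.004,"dz":0.005,"rx":0.004,"ry":0,"rz":0},{"dx":0.001,"dy":-0.004,"dz":0.005,"rx":0.004,"ry":0,"rz":0},{"dx":0.001,"dy":-0.004,"dz":0.005,"rx":0.004,"ry":0,"rz":0}]'
python3 -c "
from h import *
R=B0[:3,:3]@G
for i in range(3): goal(R,app(B0,[0,0,.018])[0])"
python3 -m inch '[{"dx":0,"dy":0,"dz":0,"rx":0,"ry":0,"rz":0},{"dx":0,"dy":0,"dz":0,"rx":0,"ry":0,"rz":0},{"dx":0,"dy":0,"dz":0,"rx":0,"ry":0,"rz":0},{"dx":0,"dy":0,"dz":0,"rx":0,"ry":0,"rz":0},{"dx":0,"dy":0,"dz":0,"rx":0,"ry":0,"rz":0}]' -1
python3 -m inch '[{"dx":0,"dy":0,"dz":0,"rx":0,"ry":0,"rz":0},{"dx":0,"dy":0,"dz":0,"rx":0,"ry":0,"rz":0},{"dx":0,"dy":0,"dz":0,"rx":0,"ry":0,"rz":0},{"dx":0,"dy":0,"dz":0,"rx":0,"ry":0,"rz":0}]'
python3 -c "
from h import *
R=B0[:3,:3]@G
goal(R,app(B0,[0,0,.018])[0])"
```

```text
time: 6.2
tool_pos: [0.5948, -0.2751, 0.0824]
tool_rot: [0.17, 0.769, 0.602, 0.133]
contact_force: [-0.2, -0.2, 0.4]
gripper_width: 0.996
grasp_force: 0.0
d [ 0.0005  0.0025 -0.0016] r [-0.0014  0.0003 -0.001 ] mm [ 0.  2. -1.] deg 0.2
d [ 0.0005  0.0025 -0.0016] r [-0.0014  0.0003 -0.001 ] mm [ 0.  2. -1.] deg 0.2
d [ 0.0005  0.0025 -0.0016] r [-0.0014  0.0003 -0.001 ] mm [ 0.  2. -1.] deg 0.2
time: 6.7
tool_pos: [0.5951, -0.2753, 0.0824]
tool_rot: [0.17, 0.769, 0.602, 0.133]
contact_force: [-1.6, 0.7, 4.5]
gripper_width: 0.551
grasp_force: 64.1
time: 7.1
tool_pos: [0.5951, -0.2753, 0.0824]
tool_rot: [0.17, 0.769, 0.602, 0.133]
contact_force: [-3.1, 0.5, 4.5]
gripper_width: 0.549
grasp_force: 64.3
d [ 0.0006  0.0021 -0.0017] r [-0.0012  0.0004 -0.0011] mm [ 0.  2. -1.] deg 0.1
```

```bash
cat >> h.py <<'E'
OFF=np.array([0,-.0005,.0166]) # TCP in board frame
def bt(B,off=None): return B[:3,:3]@G, app(B,OFF if off is None else off)[0]
def atgroove(th,back,up,dy=0): # board pose with tongue tip 'back' m in front of back wall, 'up' above floor
    th=np.radians(th);P=SH@pose(0,0,0,0,th);tip=app(SH,[-.081+back,dy,.078+up])[0]
    P[:3,3]=tip-P[:3,:3]@np.array([-.081,0,0]);return P
E
python3 - <<'E'
from h import *
Rb=B0[:3,:3]@G
P=atgroove(12,.032,.003);Rs,ps=bt(P);print(ps)
T=tool();a=T[:3,3]-.08*T[:3,2];Rm=(Ro.from_matrix(Rb)*Ro.from_rotvec((Ro.from_matrix(Rb).inv()*Ro.from_matrix(Rs)).as_rotvec()/2)).as_matrix()
chain([(T[:3,:3],a),(T[:3,:3],(.55,-.21,.31)),(Rm,(.54,0.0,.33)),(Rs,(ps[0],.22,.30)),(Rs,ps+[0,0,.05]),(Rs,ps+[0,0,.01])])
E
```

```text
[0.55996698 0.24786644 0.1140781 ]
d [-0.   0.  -0.1] r [0. 0. 0.] mm [ -0.   0. -80.] deg 0.0
d [ 0.0657  0.0524 -0.1893] r [0. 0. 0.] mm [  53.   42. -151.] deg 0.0
d [ 0.2518 -0.0577 -0.0543] r [ 0.0744  0.007  -0.021 ] mm [201. -46. -43.] deg 6.7
d [ 0.2742 -0.0428  0.0247] r [ 0.0756  0.0067 -0.02  ] mm [219. -34.  20.] deg 6.7
d [ 0.0343 -0.0414  0.1649] r [0. 0. 0.] mm [ 27. -33. 132.] deg 0.0
d [ 0.     -0.0104  0.0489] r [0. 0. 0.] mm [ 0. -8. 39.] deg 0.0
```

```bash
python3 -m inch '[{"dx":0,"dy":0,"dz":-0.015,"rx":0,"ry":0,"rz":0},{"dx":0,"dy":0,"dz":-0.04,"rx":0,"ry":0,"rz":0},{"dx":0,"dy":0,"dz":-0.07,"rx":0,"ry":0,"rz":0},{"dx":0,"dy":0,"dz":-0.1,"rx":0,"ry":0,"rz":0},{"dx":0,"dy":0,"dz":-0.1,"rx":0,"ry":0,"rz":0}]'
python3 -m inch '[{"dx":0.01,"dy":0.01,"dz":-0.04,"rx":0,"ry":0,"rz":0},{"dx":0.03,"dy":0.02,"dz":-0.09,"rx":0,"ry":0,"rz":0},{"dx":0.045,"dy":0.035,"dz":-0.14,"rx":0,"ry":0,"rz":0},{"dx":0.066,"dy":0.052,"dz":-0.189,"rx":0,"ry":0,"rz":0},{"dx":0.066,"dy":0.052,"dz":-0.189,"rx":0,"ry":0,"rz":0}]'
python3 -m inch '[{"dx":0.04,"dy":-0.01,"dz":-0.01,"rx":0.015,"ry":0,"rz":-0.005},{"dx":0.1,"dy":-0.02,"dz":-0.02,"rx":0.03,"ry":0.003,"rz":-0.01},{"dx":0.16,"dy":-0.04,"dz":-0.035,"rx":0.05,"ry":0.005,"rz":-0.015},{"dx":0.21,"dy":-0.05,"dz":-0.05,"rx":0.065,"ry":0.007,"rz":-0.02},{"dx":0.252,"dy":-0.058,"dz":-0.054,"rx":0.074,"ry":0.007,"rz":-0.021}]'
python3 - <<'E'
from h import *
P=atgroove(12,.032,.003);Rs,ps=bt(P);s=state();print(s["gripper_width"],s["contact_force"])
chain([(Rs,(ps[0],.22,.30)),(Rs,ps+[0,0,.06]),(Rs,ps+[0,0,.01])])
E
```

```text
time: 7.6
tool_pos: [0.5622, -0.2674, 0.1564]
tool_rot: [0.171, 0.769, 0.602, 0.133]
contact_force: [0.3, -1.2, -2.2]
gripper_width: 0.554
grasp_force: 66.7
time: 8.1
tool_pos: [0.5522, -0.2093, 0.3161]
tool_rot: [0.174, 0.767, 0.602, 0.135]
contact_force: [0.3, 0.1, -0.5]
gripper_width: 0.548
grasp_force: 66.9
time: 8.6
tool_pos: [0.5392, 0.0027, 0.3267]
tool_rot: [0.124, 0.767, 0.622, 0.1]
contact_force: [0.9, -0.3, -2.9]
gripper_width: 0.547
grasp_force: 66.7
0.5468545593082834 [ 0.9493692  -0.28343176 -2.94543099]
d [ 0.2711 -0.0395  0.0218] r [ 0.0731  0.0061 -0.0191] mm [217. -32.  17.] deg 6.5
d [ 0.0343 -0.0388  0.1527] r [0. 0. 0.] mm [ 27. -31. 122.] deg 0.0
d [ 0.     -0.013   0.0611] r [0. 0. 0.] mm [  0. -10.  49.] deg 0.0
```

```bash
python3 -m inch '[{"dx":0.06,"dy":-0.01,"dz":0.004,"rx":0.015,"ry":0.001,"rz":-0.004},{"dx":0.12,"dy":-0.02,"dz":0.01,"rx":0.03,"ry":0.003,"rz":-0.008},{"dx":0.18,"dy":-0.03,"dz":0.015,"rx":0.05,"ry":0.005,"rz":-0.014},{"dx":0.23,"dy":-0.035,"dz":0.02,"rx":0.065,"ry":0.006,"rz":-0.018},{"dx":0.271,"dy":-0.0395,"dz":0.022,"rx":0.073,"ry":0.006,"rz":-0.019}]'
python3 -m inch '[{"dx":0.014,"dy":-0.01,"dz":0.04,"rx":0,"ry":0,"rz":0},{"dx":0.024,"dy":-0.02,"dz":0.08,"rx":0,"ry":0,"rz":0},{"dx":0.034,"dy":-0.03,"dz":0.12,"rx":0,"ry":0,"rz":0},{"dx":0.034,"dy":-0.039,"dz":0.153,"rx":0,"ry":0,"rz":0},{"dx":0.034,"dy":-0.039,"dz":0.153,"rx":0,"ry":0,"rz":0}]'
python3 -m inch '[{"dx":0,"dy":0,"dz":0,"rx":0,"ry":0,"rz":0},{"dx":0,"dy":0,"dz":0,"rx":0,"ry":0,"rz":0}]'
python3 - <<'E'
from h import *
P=atgroove(12,.032,.003);Rs,ps=bt(P)
chain([(Rs,ps+[0,0,.02]),(Rs,ps)])
T=tool();B=np.eye(4);B[:3,:3]=T[:3,:3]@G.T;B[:3,3]=T[:3,3]-B[:3,:3]@OFF
c=cam("wrist");im=optics.grab_frame("wrist")[:,:,::-1].copy();cv2.imwrite("pics/w7r.png",im)
def dl(T,L,col):
    for a,b in L:
        u,v=[tuple(map(int,(proj(c,app(T,q))[0]*8).round())) for q in(a,b)];cv2.line(im,u,v,col,1,16,3)
def box(x0,x1,y0,y1,z0,z1):
    v=np.array([[x,y,z] for x in(x0,x1) for y in(y0,y1) for z in(z0,z1)])/1e3
    return [(v[i],v[j]) for i in range(8) for j in range(i+1,8) if (abs(v[i]-v[j])>1e-9).sum()==1]
dl(B,box(-24,-16,-60,60,44,44)+box(16,24,-60,60,44,44)+box(-65,65,-80,80,14,14),(0,255,0))
dl(SH,[(np.array(a)/1e3,np.array(b)/1e3) for a,b in [((68,-83.5,92),(68,83.5,92)),((-81,83.5,92),(68,83.5,92)),((-81,-83.5,92),(68,-83.5,92)),((-68,-83.5,97),(-68,83.5,97)),((-81,-83.5,97),(-81,83.5,97))]],(0,0,255))
cv2.imwrite("pics/w7.png",im);print(state()["tool_pos"],state()["joint_pos"].round(2))
E
```

```text
time: 9.1
tool_pos: [0.56, 0.2198, 0.297]
tool_rot: [0.08, 0.763, 0.638, 0.065]
contact_force: [-0.1, -0.8, -2.5]
gripper_width: 0.548
grasp_force: 66.6
time: 9.6
tool_pos: [0.5563, 0.2438, 0.1657]
tool_rot: [0.079, 0.763, 0.638, 0.061]
contact_force: [-1.5, -0.9, -4.3]
gripper_width: 0.551
grasp_force: 66.3
time: 9.8
tool_pos: [0.5623, 0.2453, 0.1771]
tool_rot: [0.082, 0.763, 0.637, 0.069]
contact_force: [-0.1, -0.2, -2.4]
gripper_width: 0.548
grasp_force: 66.3
d [ 0.0026 -0.0148  0.0518] r [ 0.0038 -0.0003 -0.0013] mm [  2. -12.  41.] deg 0.3
d [ 0.     -0.0052  0.0245] r [0. 0. 0.] mm [ 0. -4. 20.] deg 0.0
[0.56255656 0.24536107 0.17781757] [ 0.34 -0.05  1.81 -0.11  1.19  0.55]
```

View pics/w7.png

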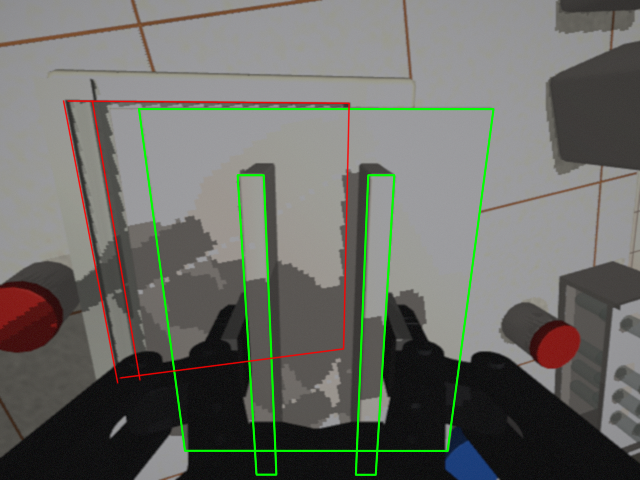

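The overlays agree: green board rails on the held rails (cols 240–265 and 367–393), red recess on the deck, and the tongue edge about 20 mm in front of the lip. Lower to pre-insertion.

```bash
python3 -m inch '[{"dx":0.0026,"dy":-0.007,"dz":0.025,"rx":0.0038,"ry":0,"rz":-0.001},{"dx":0.0026,"dy":-0.015,"dz":0.05,"rx":0.0038,"ry":0,"rz":-0.001},{"dx":0.0026,"dy":-0.018,"dz":0.065,"rx":0.0038,"ry":0,"rz":-0.001},{"dx":0.0026,"dy":-0.02,"dz":0.073,"rx":0.0038,"ry":0,"rz":-0.001},{"dx":0.0026,"dy":-0.02,"dz":0.073,"rx":0.0038,"ry":0,"rz":-0.001}]'
python3 -m inch '[{"dx":0,"dy":0,"dz":0,"rx":0,"ry":0,"rz":0},{"dx":0,"dy":0,"dz":0,"rx":0,"ry":0,"rz":0}]'
python3 - <<'E'
from h import *
for b,u in ((.032,.002),(.032,0),(.015,.001),(.001,.0)):
    goal(*bt(atgroove(12,b,u)))
E
```

```text
time: 10.35
tool_pos: [0.5583, 0.2476, 0.1149]
tool_rot: [0.079, 0.763, 0.638, 0.066]
contact_force: [-0.3, 0.2, -2.5]
gripper_width: 0.548
grasp_force: 66.7
time: 10.55
tool_pos: [0.5593, 0.2481, 0.1167]
tool_rot: [0.08, 0.763, 0.638, 0.067]
contact_force: [0.1, -0.7, -3.1]
gripper_width: 0.552
grasp_force: 66.7
d [-0.0001 -0.0001  0.0046] r [ 0.     -0.0004 -0.0002] mm [-0. -0.  4.] deg 0.0
d [-0.0001 -0.0006  0.0071] r [ 0.     -0.0004 -0.0002] mm [-0. -0.  6.] deg 0.0
d [-0.0001 -0.0211  0.0014] r [ 0.     -0.0004 -0.0002] mm [ -0. -17.   1.] deg 0.0
d [-0.0001 -0.0385 -0.001 ] r [ 0.     -0.0004 -0.0002] mm [ -0. -31.  -1.] deg 0.0
```

```bash
python3 -m inch '[{"dx":0,"dy":0,"dz":0.003,"rx":0,"ry":0,"rz":0},{"dx":0,"dy":0,"dz":0.005,"rx":0,"ry":0,"rz":0},{"dx":0,"dy":0,"dz":0.005,"rx":0,"ry":0,"rz":0}]' | egrep "pos|force"
python3 -m inch '[{"dx":0,"dy":0,"dz":0.0015,"rx":0,"ry":0,"rz":0},{"dx":0,"dy":0,"dz":0.0015,"rx":0,"ry":0,"rz":0}]'| egrep "pos|force"
python3 -m inch '[{"dx":0,"dy":0,"dz":0.001,"rx":0,"ry":0,"rz":0},{"dx":0,"dy":0,"dz":0.001,"rx":0,"ry":0,"rz":0}]'| egrep "pos|force"
```

```text
tool_pos: [0.5591, 0.2476, 0.111]
contact_force: [-0.6, -0.4, -4.0]
grasp_force: 66.7
tool_pos: [0.5595, 0.2477, 0.1101]
contact_force: [-0.9, -0.1, -4.0]
grasp_force: 66.6
tool_pos: [0.5596, 0.2476, 0.1098]
contact_force: [-1.7, -0.3, 1.8]
grasp_force: 67.0
```

```bash
python3 -m inch '[{"dx":0,"dy":-0.005,"dz":-0.0016,"rx":0,"ry":0,"rz":0},{"dx":0,"dy":-0.01,"dz":-0.0026,"rx":0,"ry":0,"rz":0},{"dx":0,"dy":-0.015,"dz":-0.0037,"rx":0,"ry":0,"rz":0},{"dx":0,"dy":-0.02,"dz":-0.0047,"rx":0,"ry":0,"rz":0},{"dx":0,"dy":-0.02,"dz":-0.0047,"rx":0,"ry":0,"rz":0}]' | egrep "pos|force"
python3 -m inch '[{"dx":0,"dy":-0.004,"dz":-0.0008,"rx":0,"ry":0,"rz":0},{"dx":0,"dy":-0.008,"dz":-0.0017,"rx":0,"ry":0,"rz":0},{"dx":0,"dy":-0.012,"dz":-0.0025,"rx":0,"ry":0,"rz":0},{"dx":0,"dy":-0.012,"dz":-0.0025,"rx":0,"ry":0,"rz":0}]' | egrep "pos|force"
python3 - <<'E'
from h import *
for b,u in ((0,-.001),(.0,0)): goal(*bt(atgroove(12,b,u)))
E
```

```text
tool_pos: [0.5429, 0.2507, 0.1099]
contact_force: [-0.0, 0.2, 0.3]
grasp_force: 66.9
tool_pos: [0.5334, 0.2524, 0.1098]
contact_force: [0.5, -0.4, 1.2]
grasp_force: 67.0
d [ 0.0003 -0.0062 -0.0016] r [-0.0015  0.0002  0.    ] mm [ 0. -5. -1.] deg 0.1
d [ 0.0003 -0.0059 -0.0028] r [-0.0015  0.0002  0.    ] mm [ 0. -5. -2.] deg 0.1
```

```bash
python3 -m inch '[{"dx":0,"dy":-0.003,"dz":-0.0006,"rx":0,"ry":0,"rz":0},{"dx":0,"dy":-0.004,"dz":-0.0008,"rx":0,"ry":0,"rz":0},{"dx":0,"dy":-0.004,"dz":-0.0008,"rx":0,"ry":0,"rz":0}]' | egrep "pos|ct_force"
python3 -m inch '[{"dx":0,"dy":-0.0015,"dz":-0.0003,"rx":0,"ry":0,"rz":0},{"dx":0,"dy":-0.0015,"dz":-0.0003,"rx":0,"ry":0,"rz":0}]' | egrep "pos|ct_force"
python3 -m inch '[{"dx":0,"dy":-0.0015,"dz":-0.0003,"rx":0,"ry":0,"rz":0},{"dx":0,"dy":-0.0015,"dz":-0.0003,"rx":0,"ry":0,"rz":0}]' | egrep "pos|ct_force"
```

```text
tool_pos: [0.5307, 0.2529, 0.1099]
contact_force: [1.2, 0.4, 1.5]
tool_pos: [0.5299, 0.253, 0.11]
contact_force: [4.0, 0.2, 0.5]
tool_pos: [0.5298, 0.2531, 0.1103]
contact_force: [7.6, -0.9, -2.4]
```

```bash
cat > low.py <<'E'
from h import *
def cur():
    T=tool();B=np.eye(4);B[:3,:3]=T[:3,:3]@G.T;B[:3,3]=T[:3,3]-B[:3,:3]@OFF;return B
if __name__=="__main__":
    B=cur();S=np.linalg.inv(SH);tip=app(S,app(B,[-.081,0,0]))[0];Rl=S[:3,:3]@B[:3,:3]
    print("tip",(tip*1e3).round(1),"tilt",np.degrees(Ro.from_matrix(Rl).as_euler("zyx")).round(2))
    np.save("tip.npy",tip)
    for th in (9,6,3,1,0):
        P=SH@pose(0,0,0,0,np.radians(th));tp=tip+[-.005*np.sin(np.radians(12-th)),0,0];P[:3,3]=app(SH,tp)[0]-P[:3,:3]@np.array([-.081,0,0])
        goal(*bt(P))
E
python3 low.py
```

```text
tip [-79.6  -0.2  77.1] tilt [  0.02 -12.13   0.02]
d [-0.      0.0007  0.0055] r [ 0.0365 -0.0002  0.0002] mm [-0.  1.  4.] deg 3.1
d [-0.      0.001   0.0108] r [ 0.0714 -0.0002  0.0002] mm [-0.  1.  9.] deg 6.1
d [-0.      0.0011  0.0161] r [ 0.1063 -0.0002  0.0002] mm [-0.  1. 13.] deg 9.1
d [-0.      0.0009  0.0197] r [ 0.1296 -0.0002  0.0002] mm [-0.  1. 16.] deg 11.1
d [-0.      0.0008  0.0215] r [ 0.1412 -0.0002  0.0002] mm [-0.  1. 17.] deg 12.1
```

```bash
python3 -m inch '[{"dx":0,"dy":0.0004,"dz":0.0027,"rx":0.018,"ry":0,"rz":0},{"dx":0,"dy":0.0007,"dz":0.0055,"rx":0.0365,"ry":0,"rz":0},{"dx":0,"dy":0.001,"dz":0.0108,"rx":0.0714,"ry":0,"rz":0},{"dx":0,"dy":0.0011,"dz":0.0161,"rx":0.1063,"ry":0,"rz":0},{"dx":0,"dy":0.0011,"dz":0.0161,"rx":0.1063,"ry":0,"rz":0}]' | egrep "pos|ct_force"
python3 -m inch '[{"dx":0,"dy":0,"dz":0,"rx":0,"ry":0,"rz":0}]' | egrep "pos|ct_force"
python3 low.py
```

```text
tool_pos: [0.5333, 0.2523, 0.0975]
contact_force: [4.6, -0.4, 2.4]
tool_pos: [0.5332, 0.2524, 0.0977]
contact_force: [6.5, -1.6, 0.2]
tip [-80.4  -0.3  77. ] tilt [-0.01 -2.94 -0.  ]
d [ 0.     -0.0031 -0.0106] r [-0.0706  0.     -0.0001] mm [ 0. -2. -8.] deg 6.1
d [ 0.     -0.0019 -0.0054] r [-0.0356  0.     -0.0001] mm [ 0. -2. -4.] deg 3.1
d [ 0.     -0.001  -0.0002] r [-0.0007  0.     -0.0001] mm [ 0. -1. -0.] deg 0.1
d [ 0.     -0.0005  0.0034] r [ 0.0225  0.     -0.0001] mm [ 0. -0.  3.] deg 1.9
d [ 0.     -0.0004  0.0051] r [ 0.0342  0.     -0.0001] mm [ 0. -0.  4.] deg 2.9
```

```bash
python3 -m inch '[{"dx":0,"dy":0,"dz":0.0017,"rx":0.0115,"ry":0,"rz":0},{"dx":0,"dy":0,"dz":0.0034,"rx":0.0225,"ry":0,"rz":0},{"dx":0,"dy":0,"dz":0.0034,"rx":0.0225,"ry":0,"rz":0}]' | egrep "pos|ct_force"
python3 -m inch '[{"dx":0,"dy":0,"dz":0.0018,"rx":0.012,"ry":0,"rz":0},{"dx":0,"dy":0,"dz":0.0018,"rx":0.012,"ry":0,"rz":0},{"dx":0,"dy":0,"dz":0.0018,"rx":0.012,"ry":0,"rz":0}]' | egrep "pos|ct_force"
python3 -m inch '[{"dx":0,"dy":0,"dz":0.001,"rx":0,"ry":0,"rz":0},{"dx":0,"dy":0,"dz":0.001,"rx":0,"ry":0,"rz":0}]' | egrep "pos|ct_force"
python3 low.py | head -1; python3 -c "
from plant import state; print(state()['ft_torque'])"
```

```text
tool_pos: [0.5336, 0.2523, 0.0952]
contact_force: [8.4, -2.1, 0.1]
tool_pos: [0.5338, 0.2523, 0.0938]
contact_force: [9.1, -1.9, -0.2]
tool_pos: [0.5338, 0.2523, 0.0937]
contact_force: [7.5, -2.8, 2.9]
tip [-80.7  -0.3  77. ] tilt [ 0.02 -0.11  0.  ]
[-0.28879437 -0.98264685  0.12278498]
```

```bash
python3 -m inch '[{"dx":0,"dy":0,"dz":0.0012,"rx":0.001,"ry":0,"rz":0},{"dx":0,"dy":0,"dz":0.0012,"rx":0.001,"ry":0,"rz":0}]' | egrep "pos|ct_force"
python3 - <<'E'
from h import *
print(state()["ft_torque"])
im=optics.grab_frame("wrist")[:,:,::-1];a=optics.grab_frame("scene")[:,:,::-1]
o=np.hstack([cv2.resize(im,(480,360)),cv2.resize(a[130:250,270:380],(320,349))[:349].copy() if 0 else cv2.copyMakeBorder(cv2.resize(a[130:230,280:400],(320,267),interpolation=2),0,93,0,0,0)])
cv2.imwrite("pics/w8.png",o)
E
```

```text
tool_pos: [0.5339, 0.2523, 0.0936]
contact_force: [6.2, -4.0, 6.8]
[-0.36032572 -0.45767468  0.12659337]
```

View pics/w8.png

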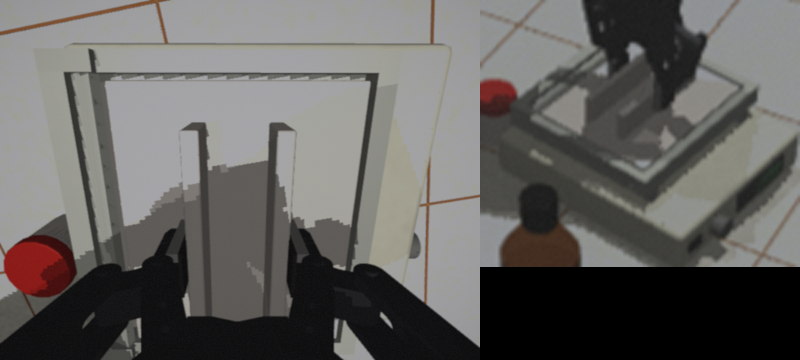

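The board lies inside the frame with its edges parallel to the rims, and the bearing force is rising, so it is seated. Release and rise.

```bash
python3 -m inch '[{"dx":0,"dy":0,"dz":-0.0012,"rx":0,"ry":0,"rz":0},{"dx":0,"dy":0,"dz":-0.0012,"rx":0,"ry":0,"rz":0},{"dx":0,"dy":0,"dz":-0.0012,"rx":0,"ry":0,"rz":0},{"dx":0,"dy":0,"dz":-0.0012,"rx":0,"ry":0,"rz":0},{"dx":0,"dy":0,"dz":-0.0012,"rx":0,"ry":0,"rz":0}]' 1 | egrep "pos|force|width"
python3 -m inch '[{"dx":0,"dy":0,"dz":-0.02,"rx":0,"ry":0,"rz":0},{"dx":0,"dy":0,"dz":-0.06,"rx":0,"ry":0,"rz":0},{"dx":0,"dy":0,"dz":-0.11,"rx":0,"ry":0,"rz":0},{"dx":0,"dy":0,"dz":-0.17,"rx":0,"ry":0,"rz":0},{"dx":0,"dy":0,"dz":-0.21,"rx":0,"ry":0,"rz":0}]' | egrep "pos|force|width"
python3 - <<'E'
from h import *
r=np.radians(79.8);im=optics.grab_frame("wrist");c=cam("wrist");cv2.imwrite("pics/w9.png",im[:,:,::-1]);json.dump({k:v.tolist() for k,v in c.items()},open("w9.json","w"))
m=nets.outline_of("wrist","board");print([(x["bbox"],round(x["confidence"],2)) for x in m[:2]])
B=SH@pose(0,0,.078,0);print("pred rails",proj(c,app(B,np.array([[-24,60,44],[-16,60,44],[16,60,44],[24,60,44],[-24,0,44],[24,0,44],[65,80,14],[-65,80,14],[65,-80,14]])/1e3)).round(1).tolist())
chain([(Rd(r),(.46,.10,.27)),(Rd(r),(.45,-.09,.27))])
E
```

```text
tool_pos: [0.5312, 0.2526, 0.0917]
contact_force: [0.2, -0.4, -0.1]
gripper_width: 1.003
grasp_force: 0.0
tool_pos: [0.5335, 0.2529, 0.2657]
contact_force: [0.9, -0.0, 0.0]
gripper_width: 0.998
grasp_force: 0.0
[([317.2, 206.6, 165.9, 179.3], 0.9), ([329.9, 197.9, 263.9, 221.7], 0.74)]
pred rails [[280.4, 145.1], [290.9, 145.1], [333.0, 145.1], [343.5, 145.1], [282.5, 221.5], [341.9, 221.4], [391.0, 118.0], [232.9, 118.0], [381.1, 295.0]]
d [-0.2056 -0.059  -0.0024] r [ 0.0043 -0.004  -0.    ] mm [-164.  -47.   -2.] deg 0.5
d [-0.236   0.0298  0.    ] r [0. 0. 0.] mm [-189.   24.    0.] deg 0.0
```

```bash
python3 - <<'E'
import cv2,numpy as np
g=cv2.cvtColor(cv2.imread("pics/w9.png"),6)
for r in (130,160,190): print(r,g[r-1:r+2,262:362].mean(0).astype(int).tolist())
print("far",g[159:162,370:410].mean(0).astype(int).tolist(),g[129:132,370:410].mean(0).astype(int).tolist()); print("col288",g[105:160,284:289].mean(1).astype(int).tolist())
E
python3 -m inch '[{"dx":-0.05,"dy":-0.015,"dz":0,"rx":0.004,"ry":-0.004,"rz":0},{"dx":-0.1,"dy":-0.03,"dz":0,"rx":0.004,"ry":-0.004,"rz":0},{"dx":-0.15,"dy":-0.045,"dz":0,"rx":0.004,"ry":-0.004,"rz":0},{"dx":-0.206,"dy":-0.059,"dz":0,"rx":0.004,"ry":-0.004,"rz":0},{"dx":-0.206,"dy":-0.059,"dz":0,"rx":0.004,"ry":-0.004,"rz":0}]' | egrep "pos"
python3 -m inch '[{"dx":-0.06,"dy":0.01,"dz":0,"rx":0,"ry":0,"rz":0},{"dx":-0.12,"dy":0.02,"dz":0,"rx":0,"ry":0,"rz":0},{"dx":-0.18,"dy":0.03,"dz":0,"rx":0,"ry":0,"rz":0},{"dx":-0.22,"dy":0.03,"dz":0,"rx":0,"ry":0,"rz":0},{"dx":-0.22,"dy":0.03,"dz":0,"rx":0,"ry":0,"rz":0}]' | egrep "pos"
python3 - <<'E'
from h import *
o=[]
c=cam("wrist");im=optics.grab_frame("wrist");cv2.imwrite("pics/w10.png",im[:,:,::-1])
json.dump({k:v.tolist() for k,v in c.items()},open("w10.json","w"))
for n in ("bottle","big_bottle","bottle_mid"):
    for b in nets.outline_of("wrist",n)[:3]: print(n,np.round(b["bbox"],1),round(b["confidence"],2))
print(tool()[:3,3],proj(c,[[.449,.009,.13],[.449,.009,0]]).round(0))
E
```

```text
130 [143, 144, 144, 144, 144, 144, 144, 144, 144, 144, 144, 144, 144, 144, 144, 144, 144, 144, 144, 144, 144, 143, 143, 144, 144, 144, 144, 144, 144, 144, 144, 144, 144, 144, 145, 144, 143, 144, 144, 144, 144, 144, 144, 143, 144, 144, 144, 144, 145, 144, 143, 144, 144, 144, 144, 144, 143, 144, 143, 144, 144, 144, 143, 143, 144, 144, 144, 144, 144, 144, 144, 144, 144, 144, 143, 144, 144, 144, 144, 143, 144, 144, 143, 144, 144, 144, 144, 144, 144, 143, 144, 144, 144, 144, 144, 144, 144, 144, 144, 144]
160 [144, 144, 144, 144, 145, 144, 145, 144, 143, 145, 144, 144, 143, 144, 144, 144, 144, 144, 144, 145, 144, 144, 138, 135, 141, 144, 145, 144, 144, 144, 144, 145, 143, 121, 76, 68, 105, 136, 145, 144, 144, 144, 144, 145, 144, 144, 145, 145, 144, 144, 145, 145, 144, 144, 144, 145, 144, 144, 144, 144, 145, 145, 145, 144, 145, 144, 145, 144, 145, 144, 144, 145, 145, 142, 121, 81, 98, 133, 144, 145, 145, 145, 144, 144, 144, 144, 135, 130, 141, 145, 145, 144, 144, 144, 144, 144, 145, 144, 144, 144]
190 [145, 145, 144, 145, 144, 144, 145, 144, 145, 144, 145, 144, 145, 144, 145, 144, 144, 144,
[... 627 characters left out ...]
, 143, 144, 144, 144, 144, 144, 144, 145, 144, 144, 143, 144, 143, 144, 143, 144, 144, 144, 144, 136, 108, 67, 51, 71, 109, 135, 139, 138, 137, 136, 136, 135, 135]
col288 [143, 143, 143, 144, 145, 134, 96, 90, 102, 119, 126, 139, 144, 144, 143, 143, 144, 144, 144, 144, 144, 144, 144, 144, 144, 144, 144, 144, 144, 144, 144, 144, 144, 144, 144, 144, 139, 121, 115, 134, 140, 139, 138, 139, 138, 139, 139, 139, 138, 139, 140, 141, 140, 139, 139]
tool_pos: [0.4553, 0.0955, 0.2605]
tool_pos: [0.4491, -0.0814, 0.2615]
bottle [302.   99.2  69.3  77.9] 0.8
big_bottle [462.5  83.1 158.7 111.4] 0.7
bottle_mid [302.1  98.6  68.5  71.6] 0.59
[ 0.44961803 -0.0777774   0.26142051] [[294. 100.]
 [303. 105.]]
```

Run:
```python
from fitsh import *
c={a:np.array(v) for a,v in json.load(open("w9.json")).items()}
for nm,P in {"far92":[68,0,92],"far78":[68,0,78],"lipmouth":[-68,0,97],"back97":[-81,0,97],"railL":[-24,0,122],"railR":[24,0,122]}.items():
    a=np.array(P)/1e3;q=proj(c,app(SH,np.array([a+[0,.02,0],a+[0,.04,0],a+[0,.055,0]])));print(nm,q.round(1).tolist())
g=cv2.cvtColor(cv2.imread("pics/w9.png"),6)
print(g[159:162,205:240].mean(0).astype(int).tolist())
# bottle fit: model bbox in top, scene, w10
def bb(c,x,y,z0):
    a=np.linspace(0,2*np.pi,60);P=np.concatenate([np.c_[x+r*np.cos(a),y+r*np.sin(a),z0+z+0*a] for r,z in((.028,0),(.028,.083),(.015,.104),(.015,.13))]);q=proj(c,P);return np.r_[q.min(0),q.max(0)]
obs=[(cam("scene"),(268.1,219.1,23.6,50.2),1),(cam("top"),(314.5,311.8,27.4,34.2),1),({a:np.array(v) for a,v in json.load(open("w10.json")).items()},(302,99.2,69.3,77.9),.5)]
t=lambda b:np.array([b[0]-b[2]/2,b[1]-b[3]/2,b[0]+b[2]/2,b[1]+b[3]/2])
for sel in ((0,1),(0,1,2),(2,)):
    f=lambda p:np.concatenate([(bb(obs[i][0],*p)-t(obs[i][1]))*obs[i][2] for i in sel])
    r=least_squares(f,[.449,.009,0],loss="soft_l1");print(sel,r.x.round(4),r.fun.round(1))
```

```text
far92 [[390.4, 190.3], [391.8, 167.1], [392.8, 149.1]]
far78 [[387.4, 187.7], [388.6, 165.3], [389.6, 148.0]]
lipmouth [[232.7, 191.6], [231.2, 167.9], [230.0, 149.6]]
back97 [[217.5, 191.6], [215.7, 167.9], [214.2, 149.6]]
railL [[281.8, 197.1], [281.1, 171.6], [280.6, 151.9]]
railR [[342.4, 197.0], [342.9, 171.6], [343.3, 151.8]]
[142, 143, 144, 143, 144, 143, 144, 143, 144, 144, 144, 142, 125, 89, 78, 107, 129, 132, 130, 129, 129, 129, 129, 131, 132, 127, 111, 86, 77, 77, 83, 101, 120, 127, 132]
(0, 1) [0.4564 0.0109 0.0061] [-1.3  0.7 -0.6 -0.4 -0.8  0.1 -0.  -4.2]
(0, 1, 2) [0.4536 0.0101 0.0059] [-2.5  0.5 -1.7 -0.5 -0.4  1.5  0.3 -2.8  0.1  0.1  0.9 -1.1]
(2,) [0.4527 0.0094 0.0083] [-0.5  0.5  0.5 -0.5]
```

Back line, rails and far rim are all shifted alike, by 4–5 px (the arm was still moving), so relative to the deck the board is seated. Now look at the bottle again with the arm settled.

```bash
cat >> h.py <<'E'
SH[:3,3]=[.5338,.2529,-.0009]
def bb(c,x,y,z0):
    a=np.linspace(0,2*np.pi,60);P=np.concatenate([np.c_[x+r*np.cos(a),y+r*np.sin(a),z0+z+0*a] for r,z in((.028,0),(.028,.083),(.015,.104),(.015,.13))]);q=proj(c,P);return np.r_[q.min(0),q.max(0)]
def seeb(names=("wrist",),w=(1,),extra=()):
    t=lambda b:np.array([b[0]-b[2]/2,b[1]-b[3]/2,b[0]+b[2]/2,b[1]+b[3]/2]);o=list(extra)
    for n in names:
        c=cam(n);optics.grab_frame(n);m=nets.outline_of(n,"bottle")[:3];print([(np.round(x["bbox"],1).tolist(),round(x["confidence"],2)) for x in m])
        o.append((c,t(m[0]["bbox"])))
    for zf in (1,0):
        f=lambda p:np.concatenate([bb(c,p[0],p[1],p[2]*zf)-u for c,u in o])
        r=least_squares(f,[.449,.009,0],loss="soft_l1");print(r.x.round(4),r.fun.round(1))
    return o
# tool pose for bottle grasp: d heading, alpha from vertical; grasp point p, TCP ahead by 'ah'
def bg(head,al,p,ah=.019):
    d=np.array([np.cos(head),np.sin(head),0]);u=np.array([0,0,1.]);x=d*np.cos(al)+u*np.sin(al);z=d*np.sin(al)-u*np.cos(al)
    return np.c_[x,np.cross(z,x),z],np.array(p)+z*ah
E
python3 - <<'E'
from h import *
print(tool()[:3,3]);seeb()
H=np.radians(79.8);A=np.radians(65);p=np.array([.4525,.0095,.055])
R,g=bg(H,A,p);z=R[:,2];print(g,g-.11*z)
Rm,_=bg(H,np.radians(33),p)
chain([(Rm,(.448,-.14,.21)),(R,g-.11*z+[0,0,.04]),(R,g-.11*z),(R,g)])
print(state()["joint_pos"].round(2))
E
```

```text
[ 0.44961803 -0.0777774   0.26142051]
[([302.1, 103.9, 67.5, 76.2], 0.97)]
[0.4519 0.0101 0.0027] [-1.2  1.   1.2 -1.1]
[0.4518 0.0102 0.    ] [-0.9  1.2  0.9 -1.5]
[0.45554937 0.0264477  0.04697025] [ 0.43789511 -0.07167056  0.09345826]
d [-0.0768  0.0124  0.0646] r [-0.0078  0.3881 -0.0009] mm [-61.  10.  52.] deg 33.4
d [ 0.0165 -0.0276  0.1248] r [ 0.      0.3723 -0.    ] mm [ 13. -22. 100.] deg 32.0
d [-0.0453  0.      0.0211] r [0. 0. 0.] mm [-36.   0.  17.] deg 0.0
d [0.     0.     0.1375] r [0. 0. 0.] mm [  0.   0. 110.] deg 0.0
[-0.33 -0.38  1.94 -0.01  1.58 -0.15]
```

```bash
python3 -m inch '[{"dx":-0.02,"dy":0.003,"dz":0.015,"rx":-0.002,"ry":0.095,"rz":0},{"dx":-0.04,"dy":0.006,"dz":0.03,"rx":-0.004,"ry":0.19,"rz":0},{"dx":-0.06,"dy":0.009,"dz":0.048,"rx":-0.006,"ry":0.285,"rz":0},{"dx":-0.077,"dy":0.012,"dz":0.065,"rx":-0.008,"ry":0.388,"rz":0},{"dx":-0.077,"dy":0.012,"dz":0.065,"rx":-0.008,"ry":0.388,"rz":0}]' | egrep "pos|ct_f"
python3 - <<'E'
from h import *
H=np.radians(79.8);A=np.radians(65);p=np.array([.452,.010,.055])
R,g=bg(H,A,p);z=R[:,2]
chain([(R,g-.11*z+[0,0,.04]),(R,g-.11*z),(R,g)]);print(state()["joint_pos"].round(2))
E
```

```text
tool_pos: [0.4456, -0.1427, 0.2053]
contact_force: [-0.1, 0.1, -0.3]
d [ 0.0225 -0.0259  0.1225] r [ 0.0006  0.3692 -0.0076] mm [ 18. -21.  98.] deg 31.7
d [-0.0453  0.      0.0211] r [0. 0. 0.] mm [-36.   0.  17.] deg 0.0
d [ 0.     -0.      0.1375] r [0. 0. 0.] mm [  0.  -0. 110.] deg 0.0
[-0.76 -0.17  1.95  0.48  1.69 -0.59]
```

```bash
python3 -m inch '[{"dx":0.005,"dy":-0.006,"dz":0.03,"rx":0,"ry":0.09,"rz":-0.002},{"dx":0.01,"dy":-0.012,"dz":0.06,"rx":0,"ry":0.18,"rz":-0.004},{"dx":0.016,"dy":-0.019,"dz":0.09,"rx":0,"ry":0.27,"rz":-0.006},{"dx":0.0225,"dy":-0.026,"dz":0.1225,"rx":0.0006,"ry":0.369,"rz":-0.0076},{"dx":0.0225,"dy":-0.026,"dz":0.1225,"rx":0.0006,"ry":0.369,"rz":-0.0076}]' | egrep "pos|ct_f"
python3 -m inch '[{"dx":-0.02,"dy":0,"dz":0.01,"rx":0,"ry":0,"rz":0},{"dx":-0.045,"dy":0,"dz":0.021,"rx":0,"ry":0,"rz":0},{"dx":-0.045,"dy":0,"dz":0.021,"rx":0,"ry":0,"rz":0},{"dx":-0.045,"dy":0,"dz":0.021,"rx":0,"ry":0,"rz":0}]' | egrep "pos|ct_f"
python3 - <<'E'
from h import *
H=np.radians(79.8);A=np.radians(65);p=np.array([.452,.010,.055])
R,g=bg(H,A,p);z=R[:,2];c=cam("wrist")
chain([(R,g)]);print(state()["joint_pos"].round(2), "pred",bb(c,.452,.010,0).round(0));
im=optics.grab_frame("wrist");cv2.imwrite("pics/w11.png",im[:,:,::-1])
for n in("bottle","big_bottle"):print([(np.round(x["bbox"],1).tolist(),round(x["confidence"],2)) for x in nets.outline_of("wrist",n)[:2]])
gr=cv2.cvtColor(im,7)
for r in (60,110,150): print(r,gr[r-2:r+3,180:480:5].mean(0).astype(int).tolist())
E
```

```text
tool_pos: [0.4362, -0.0662, 0.1324]
contact_force: [-0.8, -0.0, -0.7]
tool_pos: [0.4405, -0.0708, 0.0994]
contact_force: [-0.6, 0.6, 0.3]
d [-0.006  -0.0036  0.1396] r [-0.0011  0.0056  0.0079] mm [ -5.  -3. 112.] deg 0.8
[-0.82  0.16  2.04  0.82  1.75 -0.87] pred [266. 134. 357. 331.]
[([312.4, 232.8, 90.6, 195.7], 0.92)]
[([513.2, 176.8, 202.7, 311.9], 0.88)]
60 [162, 172, 172, 172, 173, 174, 174, 174, 174, 174, 175, 175, 175, 175, 175, 175, 176, 159, 159, 101, 153, 127, 138, 176, 175, 176, 176, 176, 176, 176, 74, 79, 166, 176, 176, 176, 176, 87, 69, 80, 109, 175, 175, 175, 175, 174, 100, 159, 171, 174, 174, 174, 174, 173, 174, 174, 174, 163, 141, 109]
110 [176, 171, 115, 77, 65, 66, 66, 66, 65, 84, 163, 177, 176, 177, 177, 140, 70, 69, 70, 70, 69, 71, 71, 70, 69, 69, 70, 71, 70, 69, 70, 69, 69, 69, 70, 69, 69, 70, 68, 69, 70, 69, 69, 69, 70, 69, 70, 70, 70, 69, 69, 71, 175, 175, 175, 175, 176, 168, 176, 175]
150 [176, 176, 169, 81, 83, 80, 79, 79, 78, 75, 72, 121, 167, 174, 80, 81, 80, 83, 81, 82, 81, 69, 26, 27, 25, 24, 25, 25, 27, 24, 25, 25, 53, 82, 81, 81, 81, 82, 82, 82, 81, 80, 81, 81, 81, 80, 82, 81, 81, 81, 80, 79, 78, 79, 60, 55, 55, 55, 56, 56]
```

Predicted box (266–357, 134–331) matches the network's (267–358, 135–331), so the bottle position is confirmed from a second place. Advance and grip.

```bash
python3 -m inch '[{"dx":-0.006,"dy":-0.0036,"dz":0.015,"rx":-0.001,"ry":0.005,"rz":0.008},{"dx":-0.006,"dy":-0.0036,"dz":0.04,"rx":-0.001,"ry":0.005,"rz":0.008},{"dx":-0.006,"dy":-0.0036,"dz":0.07,"rx":-0.001,"ry":0.005,"rz":0.008},{"dx":-0.006,"dy":-0.0036,"dz":0.07,"rx":-0.001,"ry":0.005,"rz":0.008},{"dx":-0.006,"dy":-0.0036,"dz":0.07,"rx":-0.001,"ry":0.005,"rz":0.008}]' | egrep "pos|ct_f"
python3 - <<'E'
from h import *
R,g=bg(np.radians(79.8),np.radians(65),np.array([.452,.010,.055]));goal(R,g)
E
```

```text
tool_pos: [0.4448, -0.0217, 0.0691]
contact_force: [-0.4, -0.4, -0.6]
d [0.001  0.0018 0.068 ] r [-0.0002 -0.0016 -0.0023] mm [ 1.  1. 54.] deg 0.2
```

```bash
python3 -m inch '[{"dx":0.001,"dy":0.0016,"dz":0.025,"rx":0,"ry":-0.0015,"rz":-0.002},{"dx":0.001,"dy":0.0016,"dz":0.055,"rx":0,"ry":-0.0015,"rz":-0.002},{"dx":0.001,"dy":0.0016,"dz":0.071,"rx":0,"ry":-0.0015,"rz":-0.002},{"dx":0.001,"dy":0.0016,"dz":0.071,"rx":0,"ry":-0.0015,"rz":-0.002},{"dx":0.001,"dy":0.0016,"dz":0.071,"rx":0,"ry":-0.0015,"rz":-0.002}]' | egrep "pos|ct_f"
python3 -c "
from h import *
R,g=bg(np.radians(79.8),np.radians(65),np.array([.452,.010,.055]));goal(R,g)"
python3 -m inch '[{"dx":0,"dy":0,"dz":0,"rx":0,"ry":0,"rz":0},{"dx":0,"dy":0,"dz":0,"rx":0,"ry":0,"rz":0},{"dx":0,"dy":0,"dz":0,"rx":0,"ry":0,"rz":0},{"dx":0,"dy":0,"dz":0,"rx":0,"ry":0,"rz":0},{"dx":0,"dy":0,"dz":0,"rx":0,"ry":0,"rz":0}]' -1 | egrep "pos|force|wid"
python3 -m inch '[{"dx":0,"dy":0,"dz":0,"rx":0,"ry":0,"rz":0},{"dx":0,"dy":0,"dz":0,"rx":0,"ry":0,"rz":0}]' | egrep "pos|force|wid"
python3 -c "
from h import *
R,g=bg(np.radians(79.8),np.radians(65),np.array([.452,.010,.055]));goal(R,g);np.save('Tg.npy',tool())"
```

```text
tool_pos: [0.456, 0.028, 0.0464]
contact_force: [-0.2, -0.0, -0.7]
d [ 0.     -0.001  -0.0016] r [0.0007 0.0004 0.0004] mm [ 0. -1. -1.] deg 0.1
tool_pos: [0.4563, 0.0279, 0.0468]
contact_force: [-1.1, -3.5, 4.6]
gripper_width: 0.64
grasp_force: 63.6
tool_pos: [0.4563, 0.028, 0.0468]
contact_force: [-1.3, -4.4, 6.0]
gripper_width: 0.641
grasp_force: 63.6
d [-0.0005 -0.0013 -0.0015] r [0.0009 0.     0.0007] mm [-0. -1. -1.] deg 0.1
```

```bash
cat >> h.py <<'E'
import os
if os.path.exists("Tg.npy"):
    Tg=np.load("Tg.npy");mt=Tg[:3,:3].T@(np.array([.452,.010,.055])-Tg[:3,3]);mt[1]=0;CR=app(SH,[0,0,.145])[0];HY=np.radians(90)-.178
    def fin(up,be=-25): 
        R,_=bg(HY,np.radians(be),CR);return R,CR+[0,0,up]-R@mt
E
python3 - <<'E'
from h import *
print(mt,CR,fin(0)[1]);r=np.radians;b=lambda a:bg(HY,r(a),CR)[0]
Rf,pf=fin(.12);T=tool()
chain([(T[:3,:3],T[:3,3]+[0,0,.22]),(b(33),(.48,.10,.29)),(b(3),(.51,.18,.29)),(Rf,pf),fin(.02),fin(.002)])
E
```

```text
[-0.00037861  0.         -0.02018266] [0.5338 0.2529 0.1441] [0.5323505  0.24484293 0.12564829]
d [ 0.2492  0.0004 -0.1162] r [0. 0. 0.] mm [199.   0. -93.] deg 0.0
d [0.0659 0.0132 0.0728] r [ 0.0011 -0.3723  0.0004] mm [53. 11. 58.] deg 32.0
d [0.0881 0.0192 0.0572] r [-0.     -0.3491 -0.    ] mm [70. 15. 46.] deg 30.0
d [0.0817 0.0131 0.0598] r [-0.     -0.3258  0.    ] mm [65. 11. 48.] deg 28.0
d [0.0528 0.     0.1133] r [0. 0. 0.] mm [42.  0. 91.] deg 0.0
d [0.0095 0.     0.0204] r [0. 0. 0.] mm [ 8.  0. 16.] deg 0.0
```

```bash
python3 -m inch '[{"dx":0.03,"dy":0,"dz":-0.014,"rx":0,"ry":0,"rz":0},{"dx":0.08,"dy":0,"dz":-0.037,"rx":0,"ry":0,"rz":0},{"dx":0.14,"dy":0,"dz":-0.065,"rx":0,"ry":0,"rz":0},{"dx":0.2,"dy":0,"dz":-0.093,"rx":0,"ry":0,"rz":0},{"dx":0.249,"dy":0,"dz":-0.116,"rx":0,"ry":0,"rz":0}]' | egrep "pos|force|wid"
python3 -m inch '[{"dx":0.01,"dy":0.003,"dz":0.01,"rx":0,"ry":-0.07,"rz":0},{"dx":0.025,"dy":0.006,"dz":0.025,"rx":0,"ry":-0.15,"rz":0},{"dx":0.04,"dy":0.009,"dz":0.045,"rx":0,"ry":-0.23,"rz":0},{"dx":0.055,"dy":0.011,"dz":0.06,"rx":0,"ry":-0.31,"rz":0},{"dx":0.066,"dy":0.013,"dz":0.073,"rx":0.001,"ry":-0.372,"rz":0}]' | egrep "pos|force|wid"
python3 - <<'E'
from h import *
r=np.radians;b=lambda a:bg(HY,r(a),CR)[0]
chain([(b(3),(.51,.18,.29)),fin(.12)]);print(state()["joint_pos"].round(2))
E
```

```text
tool_pos: [0.4549, 0.0291, 0.2661]
contact_force: [1.0, -1.2, -2.7]
gripper_width: 0.635
grasp_force: 64.0
tool_pos: [0.479, 0.1016, 0.2889]
contact_force: [-0.3, -0.4, -3.9]
gripper_width: 0.636
grasp_force: 63.9
d [0.0877 0.0208 0.0547] r [ 0.0004 -0.3456  0.0006] mm [70. 17. 44.] deg 29.7
d [0.0817 0.0131 0.0598] r [-0.     -0.3258  0.    ] mm [65. 11. 48.] deg 28.0
[-0.27 -0.38  1.98  0.57  1.6  -0.09]
```

```bash
python3 -m inch '[{"dx":0.017,"dy":0.004,"dz":0.01,"rx":0,"ry":-0.075,"rz":0},{"dx":0.035,"dy":0.008,"dz":0.022,"rx":0,"ry":-0.15,"rz":0},{"dx":0.052,"dy":0.012,"dz":0.034,"rx":0,"ry":-0.23,"rz":0},{"dx":0.07,"dy":0.017,"dz":0.045,"rx":0,"ry":-0.3,"rz":0},{"dx":0.088,"dy":0.021,"dz":0.055,"rx":0,"ry":-0.346,"rz":0.001}]' | egrep "pos|force|wid"
python3 -m inch '[{"dx":0.017,"dy":0.003,"dz":0.01,"rx":0,"ry":-0.075,"rz":0},{"dx":0.035,"dy":0.006,"dz":0.022,"rx":0,"ry":-0.15,"rz":0},{"dx":0.052,"dy":0.009,"dz":0.036,"rx":0,"ry":-0.23,"rz":0},{"dx":0.07,"dy":0.011,"dz":0.048,"rx":0,"ry":-0.29,"rz":0},{"dx":0.082,"dy":0.013,"dz":0.06,"rx":0,"ry":-0.326,"rz":0}]' | egrep "pos|force|wid"
python3 -m inch '[{"dx":0,"dy":0,"dz":0,"rx":0,"ry":0,"rz":0},{"dx":0,"dy":0,"dz":0,"rx":0,"ry":0,"rz":0}]' | egrep "pos|force|wid"
python3 - <<'E'
from h import *
chain([fin(.02),fin(.002)]);print(state()["joint_pos"].round(2))
E
```

```text
tool_pos: [0.51, 0.1811, 0.2891]
contact_force: [0.0, -1.1, -3.6]
gripper_width: 0.641
grasp_force: 63.9
tool_pos: [0.532, 0.2467, 0.2431]
contact_force: [-0.6, -0.2, -2.7]
gripper_width: 0.638
grasp_force: 63.9
tool_pos: [0.5321, 0.2449, 0.2444]
contact_force: [-0.0, -0.2, -3.3]
gripper_width: 0.638
grasp_force: 64.0
d [0.0517 0.0008 0.112 ] r [-0.0023 -0.0022  0.0011] mm [41.  1. 90.] deg 0.3
d [0.0095 0.     0.0204] r [0. 0. 0.] mm [ 8.  0. 16.] deg 0.0
[ 0.46  0.14  1.54 -0.34  1.72  0.63]
```

```bash
python3 -m inch '[{"dx":0.012,"dy":0,"dz":0.025,"rx":-0.002,"ry":-0.002,"rz":0.001},{"dx":0.028,"dy":0,"dz":0.06,"rx":-0.002,"ry":-0.002,"rz":0.001},{"dx":0.045,"dy":0.001,"dz":0.095,"rx":-0.002,"ry":-0.002,"rz":0.001},{"dx":0.052,"dy":0.001,"dz":0.112,"rx":-0.002,"ry":-0.002,"rz":0.001},{"dx":0.052,"dy":0.001,"dz":0.112,"rx":-0.002,"ry":-0.002,"rz":0.001}]' | egrep "pos|force|wid"
python3 -m inch '[{"dx":0,"dy":0,"dz":0,"rx":0,"ry":0,"rz":0}]' | egrep "pos|ct_force"
python3 - <<'E'
from h import *
chain([fin(.005),fin(.002)])
T=tool();bt_=Tg[:3,:3].T@np.array([0,0,1.]);ax=T[:3,:3]@bt_;m=app(T,mt)[0];print("mid",app(np.linalg.inv(SH),m).round(4),"axis in SH",(SH[:3,:3].T@ax).round(3))
e=np.cross(ax,[0,0,1]);e/=np.linalg.norm(e);f=np.cross(e,ax);a=np.linspace(0,2*np.pi,40)[:,None]
P=np.concatenate([m+ax*(s-.055)+r*(np.cos(a)*e+np.sin(a)*f) for r,s in((.028,0),(.028,.083),(.015,.104),(.015,.13))])
for n in("scene","wrist"):
    q=proj(cam(n),P);im=optics.grab_frame(n);cv2.imwrite(f"pics/p_{n}.png",im[:,:,::-1]);print(n,"pred",q.min(0).round(0),q.max(0).round(0))
    for x in nets.outline_of(n,"bottle")[:2]:
        b=x["bbox"];print(np.round([b[0]-b[2]/2,b[1]-b[3]/2,b[0]+b[2]/2,b[1]+b[3]/2]),round(x["confidence"],2))
E
```

```text
tool_pos: [0.5321, 0.2435, 0.1454]
contact_force: [-0.4, 0.0, -3.1]
gripper_width: 0.635
grasp_force: 64.1
tool_pos: [0.5342, 0.2448, 0.149]
contact_force: [-0.1, -0.1, -3.0]
d [ 0.0093 -0.0023  0.0209] r [ 0.0019 -0.0016 -0.0021] mm [ 7. -2. 17.] deg 0.3
d [0.0016 0.     0.0034] r [0. 0. 0.] mm [1. 0. 3.] deg 0.0
mid [[0.0017 0.0002 0.1684]] axis in SH [0.003 1.    0.002]
scene pred [319. 126.] [363. 164.]
[319. 130. 354. 166.] 0.65
wrist pred [227. 131.] [401. 466.]
[229. 130. 403. 431.] 0.97
```

The bottle hangs level and in line with the rails; prediction and networks agree within 2 px in the wrist view. Lower to contact.

```bash
python3 -m inch '[{"dx":0.003,"dy":-0.001,"dz":0.007,"rx":0.002,"ry":-0.0015,"rz":-0.002},{"dx":0.006,"dy":-0.002,"dz":0.014,"rx":0.002,"ry":-0.0015,"rz":-0.002},{"dx":0.0095,"dy":-0.002,"dz":0.021,"rx":0.002,"ry":-0.0015,"rz":-0.002},{"dx":0.0095,"dy":-0.002,"dz":0.021,"rx":0.002,"ry":-0.0015,"rz":-0.002}]' | egrep "pos|ct_force"
python3 -m inch '[{"dx":0.0016,"dy":0,"dz":0.0034,"rx":0,"ry":0,"rz":0},{"dx":0.0016,"dy":0,"dz":0.0034,"rx":0,"ry":0,"rz":0},{"dx":0.0016,"dy":0,"dz":0.0034,"rx":0,"ry":0,"rz":0}]' | egrep "pos|ct_force"
python3 -c "
from h import *
goal(*fin(0));T=tool();print(app(np.linalg.inv(SH),app(T,mt)[0]))"
python3 -m inch '[{"dx":0.0006,"dy":0,"dz":0.0013,"rx":0,"ry":0,"rz":0},{"dx":0.0006,"dy":0,"dz":0.0013,"rx":0,"ry":0,"rz":0}]' | egrep "pos|ct_force"
```

```text
tool_pos: [0.5319, 0.2452, 0.1285]
contact_force: [0.1, 0.6, -2.2]
tool_pos: [0.5327, 0.2452, 0.1278]
contact_force: [-0.6, -0.4, 6.1]
d [ 0.0007 -0.0003  0.0026] r [0.0001 0.0008 0.0002] mm [ 1. -0.  2.] deg 0.1
[[0.00024644 0.00039902 0.14714592]]
tool_pos: [0.5327, 0.2452, 0.1277]
contact_force: [-2.6, -1.5, 9.4]
```

```bash
python3 -m inch '[{"dx":0,"dy":0,"dz":0,"rx":0,"ry":0,"rz":0},{"dx":0,"dy":0,"dz":0,"rx":0,"ry":0,"rz":0},{"dx":0,"dy":0,"dz":0,"rx":0,"ry":0,"rz":0},{"dx":0,"dy":0,"dz":0,"rx":0,"ry":0,"rz":0},{"dx":0,"dy":0,"dz":0,"rx":0,"ry":0,"rz":0}]' 1 | egrep "pos|force|wid"
python3 -m inch '[{"dx":0,"dy":0,"dz":-0.02,"rx":0,"ry":0,"rz":0},{"dx":0,"dy":0,"dz":-0.05,"rx":0,"ry":0,"rz":0},{"dx":0,"dy":0,"dz":-0.1,"rx":0,"ry":0,"rz":0},{"dx":0,"dy":0,"dz":-0.15,"rx":0,"ry":0,"rz":0},{"dx":0,"dy":0,"dz":-0.2,"rx":0,"ry":0,"rz":0}]' | egrep "pos|force|wid"
python3 -m inch '[{"dx":0.06,"dy":0,"dz":-0.03,"rx":0,"ry":0,"rz":0},{"dx":0.06,"dy":0,"dz":-0.03,"rx":0,"ry":0,"rz":0},{"dx":0,"dy":0,"dz":-0.03,"rx":0,"ry":0.1,"rz":0},{"dx":0,"dy":0,"dz":-0.03,"rx":0,"ry":0.1,"rz":0},{"dx":0,"dy":0,"dz":-0.03,"rx":0,"ry":0.1,"rz":0}]' | egrep "time|pos|ct_force"
python3 -m inch '[{"dx":0,"dy":0,"dz":0,"rx":0,"ry":0,"rz":0},{"dx":0,"dy":0,"dz":0,"rx":0,"ry":0,"rz":0},{"dx":0,"dy":0,"dz":0,"rx":0,"ry":0,"rz":0}]' | egrep "time|pos"
python3 - <<'E'
from h import *
a=np.linspace(0,2*np.pi,40)[:,None]
for z in(.145,):
    m=np.array([0,0,z])
    P=app(SH,np.concatenate([m+[0,s-.055,0]+r*(np.cos(a)*[1,0,0]+np.sin(a)*[0,0,1]) for r,s in((.028,0),(.028,.083),(.015,.104),(.015,.13))]))
    for n in("wrist","scene","top"):
        q=proj(cam(n),P);optics.grab_frame(n);print(n,z,"pred",q.min(0).round(0),q.max(0).round(0))
        for k in("bottle","board"):
          for x in nets.outline_of(n,k)[:2]:
            b=x["bbox"];print(k,np.round([b[0]-b[2]/2,b[1]-b[3]/2,b[0]+b[2]/2,b[1]+b[3]/2]),round(x["confidence"],2))
          if n=="wrist" and k=="bottle":
            ys,xs=np.where(nets.outline_of(n,k)[0]["pixels"]);print("mask centre col by row",[(int(r),xs[ys==r].mean().round(1)) for r in range(ys.min()+5,ys.max(),25)])
        if n=="wrist":
            ax=proj(cam(n),app(SH,[[0,y,.145] for y in(-.05,0,.05)]));print("axis",ax.round(1).tolist())
E
```

```text
tool_pos: [0.5318, 0.2451, 0.1245]
contact_force: [1.1, -0.2, 0.9]
gripper_width: 1.001
grasp_force: 0.0
tool_pos: [0.5442, 0.3129, 0.2726]
contact_force: [0.7, 0.7, 0.2]
gripper_width: 1.002
grasp_force: 0.0
time: 25.6
tool_pos: [0.546, 0.3207, 0.2936]
contact_force: [1.1, -0.1, 0.6]
time: 25.9
tool_pos: [0.546, 0.3226, 0.2918]
wrist 0.145 pred [282. 155.] [351. 315.]
bottle [283. 155. 351. 315.] 0.85
mask centre col by row [(161, np.float64(317.0)), (186, np.float64(317.5)), (211, np.float64(318.0)), (236, np.float64(317.5)), (261, np.float64(317.0)), (286, np.float64(317.0)), (311, np.float64(317.0))]
board [241. 130. 394. 277.] 0.84
board [498. 331. 566. 387.] 0.58
axis [[316.6, 289.0], [316.6, 245.0], [316.7, 192.7]]
scene 0.145 pred [319. 133.] [362. 171.]
bottle [321. 132. 361. 170.] 0.94
bottle [285. 134. 398. 231.] 0.29
board [301. 149. 381. 193.] 0.86
top 0.145 pred [150. 247.] [222. 284.]
bottle [150. 245. 219. 286.] 0.61
board [150. 230. 242. 306.] 0.76
```

The predicted bottle box and the networks' boxes agree within 1–3 px in all three views, and the gripper is clear. Hand in.

```bash
python3 -c "
from plant import ticket
print(ticket.job_done())"
```

```text
the job is handed in; nothing more can be done
None
```

The board is seated flat in the shaker's deck with its tongue home in the groove, the small brown bottle lies centred in its cradle, and the job is handed in at about 26 s of robot time; no verdict came back, and I did not re-check the other bottles, jars or beaker afterwards.

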